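# Reload the clamp shaker with sample cases

## Task

Change the load of the bench shaker: turn its hand wheel anticlockwise a full turn, up to its stop, so that the jaws open wide, and move the finished purple case from the platform to the middle of the blue mat. Then stack all the orange cases, flat and with either face up, squarely in one column on the middle of the platform with their long sides along the line between the jaws, turn the wheel clockwise a full turn up to its other stop so that the jaws close on the column, and only then press the green start button fully down. Leave everything else on the bench where it is.

Things in the scene. Friction and masses are not known exactly. Their poses are not given: they have to be found in the camera images.
- shaker: white bench shaker, fixed; base 220 (x) x 376 (y) x 58 mm high (186 mm to the +y side of the origin, 190 mm to the -y side), with a console in front of it (towards its -x) that carries the green button. Origin: on the bench, under the base. Its x axis points away from the robot (within 0.2 rad), y to the left, z up. Platform at the +y end, hand wheel at the -y end.
- platform (a point): centre of the upper face of the shaker's black platform (170 mm along shaker x, 110 mm along y, 60 mm above the bench), axes as the shaker's. Two upright jaws, whose tops stand 56 mm above the platform, face one another along shaker x on either side of it: 96 mm apart when the wheel is at 0, 136 mm at 6.6. The shaker's y sides of the platform are free of obstacles for 40 mm and more.
- wheel_axis (a point): point on the wheel's vertical axis at the height of the upper face of the wheel's disc (100 mm above the bench); fixed to the shaker
- wheel_knob (a point): middle of the orange upright knob on the purple wheel: a round pin of 18 mm diameter, 45 mm tall above the disc, 48 mm from the wheel's axis; this point is 24 mm above the disc and 21 mm below the knob's top. Its axes turn with the wheel. The disc has 120 mm diameter. The knob does not spin on its own, a gripper can slide round it
- wheel (a joint): angle of the hand wheel, rad; 0 = clockwise stop, jaws closed; 6.6 = anticlockwise stop (seen from above), jaws wide open: a little over a full turn. Starts near 0. Friction about 0.12 N m (2.5 N at the knob); it stays where it is left. It moves both jaws together, 3 mm each per rad
- pad_near: black rubber pad of the jaw nearer to the robot, 50 mm wide and 50 mm tall, on a stiff spring (3 N/mm) that gives up to 5 mm. On a 100 mm case the pads touch at about 0.65 rad of the wheel and press with about 6 N at 0; they push the lowest cases into the middle
- pad_far: the same pad on the jaw away from the robot
- start (a joint): green push button on the console, 28 mm across, pressed from above: 0 = up, 0.006 m = fully down; a spring of about 5 N brings it back
- start_top (a point): centre of the green button's upper face
- done_case: the finished closed case, purple with a white band round it, alike on both faces, 92 (x) x 66 (y) x 30 mm (z), 160 g; origin: its centre, z through its large faces. It starts on the platform between the closed jaws, about 2 mm clear of each, its x along the shaker's x
- mat: thin blue mat for finished cases, fixed, 120 x 90 x 3 mm; origin: centre of its underside, on the bench
- case_1: closed case, orange with a white band round it, alike on both faces, rigid, 100 (x) x 66 (y) x 30 mm (z), flat top, 110 to 220 g; origin: its centre, z through its large faces (may end up pointing down if it is turned over, which does no harm). Starts lying flat on the bench. Two to four such cases are there; the rest are absent (None)
- case_2: closed case, orange with a white band round it, alike on both faces, rigid, 100 (x) x 66 (y) x 30 mm (z), flat top, 110 to 220 g; origin: its centre, z through its large faces (may end up pointing down if it is turned over, which does no harm). Starts lying flat on the bench. Two to four such cases are there; the rest are absent (None)
- case_3: closed case, orange with a white band round it, alike on both faces, rigid, 100 (x) x 66 (y) x 30 mm (z), flat top, 110 to 220 g; origin: its centre, z through its large faces (may end up pointing down if it is turned over, which does no harm). Starts lying flat on the bench. Two to four such cases are there; the rest are absent (None)
- case_4: closed case, orange with a white band round it, alike on both faces, rigid, 100 (x) x 66 (y) x 30 mm (z), flat top, 110 to 220 g; origin: its centre, z through its large faces (may end up pointing down if it is turned over, which does no harm). Starts lying flat on the bench. Two to four such cases are there; the rest are absent (None)
- jar: small closed jar, 48 mm diameter, 65 mm tall, among the cases, to be left alone; origin: centre of its underside
- tube_rack: aluminium rack with capped tubes at the far edge, 60 x 160 x 102 mm, to be left alone; origin: centre of its underside
- tip_box: clear pipette-tip box with a yellow lid at the far edge, 80 x 120 x 54 mm, to be left alone; origin: centre of its underside
- spray: white bottle with a blue cap at the left, 66 mm diameter, 180 mm tall, to be left alone; origin: centre of its underside
Not all that is in view belongs to the job. Leave any turquoise or yellow look-alike of the case_1 alone. Leave any turquoise look-alike of the case_4 alone.

How it is judged:
By the outcome, as a careful person would: the job done as asked, in the order asked, and still so for the second after the job is handed in, with the robot touching nothing.
Of case_1, case_2, case_3, case_4 only 2 to 4 are there at a start; the rules pass over those that are not, and their reading is None.
At some moment in a run one of done_case may be knocked a few centimetres aside while the robot is not near it.
Once in a run the grip may slacken for a moment while it holds something.
It also fails if it takes over 210 s, if anything falls off the work surface, if the arm or the gripper's body presses on something with over 40 N, if the wrist force passes 120 N, or if a joint passes its speed limit or range.

## Robot

A 6-joint arm with a two-finger parallel gripper is mounted at the origin on the work surface. World frame = base frame: x ahead of the robot, y to its left, z up, the work surface at z = 0. Lengths are in m, angles in rad, forces in N, time in s.
With the tool pointing down it reaches from about 0.325 to 0.775 m from the base axis. Payload 9.3 kg.
Tool frame: the origin (TCP) lies at the very end of the fingers, on their centre line; the grasp point (between the pads) lies 19 mm behind it; z points along the fingers, y is the line along which they close (so a half turn about z gives the same grasp; the last joint's range is limited). The gripper opens to 85 mm and grips with 20 to 120 N. Pads are 22 mm wide; open, the fingers measure 114 mm over their backs; the gripper's body (76 mm by 85 mm) begins 54 mm behind the grasp point. The pads swing forward as they close: fully open they stand 13 mm farther back than shut.
Start: joints at [1.022, 0.259, 0.021, 1.334, 0, 1.418], TCP at [0.212, 0.507, 0.231] pointing down, gripper open.
Joint ranges: [-3.04, 3.04], [-0.91, 1.82], [-1.04, 1.36], [-1.92, 1.95], [-1.52, 1.45], [-3.14, 3.14]. Speed limits (rad/s): [2.22, 2.22, 2.79, 3.14, 3.14, 3.14].

## Interface

Orientations are given as [roll, pitch, yaw] about the fixed x, y, z axes, in that order (R = Rz(yaw) Ry(pitch) Rx(roll)).
In Python, from bench import bot, vision, models gives the robot as it stands.
- The arm moves only by the tool step_arm, never from a script. Its argument "motion" is a list of rows, each a list of 2 entries, a list of its own where there are three numbers: the shift along the tool's x, y, z in mm, then the turn about the tool's z in degrees. A call has 1 to 12 rows; each row shifts and turns the commanded pose from where the row before left it, along the tool's axes as they then stand; what a row does not reach is not made up. A row lasts 1/12 s, in which the tool goes at most 41.7 mm and 7.16 degrees, less where a joint would pass 70% of its speed; a pose out of reach is approached as far as the arm can. A call with a gripper value outside its range is refused whole. "hand" is the opening, from 0 (shut) to 1 (fully open), set as the call begins (left out, the last holds). The fingers move at their own pace and stop on an object; "force" is the grip in N (left out, the last holds). Time passes only in rows, so rows that do not move let the fingers close. It gives the time, the measured TCP pose, the force, the opening and the grip force at its end, in the units of the state.
- bot.sense(): the state, without advancing time (a new reading comes with each control period).
- vision.snapshot(name): name is "scene" or "side" or "wrist"; returns the picture (384x512x3 uint8, red, green, blue); there is no depth.
- vision.calibration(name): a dict with "intrinsics" (3x3 intrinsics, pixels), "R" (3x3) and "t" (3): a world point X has camera coordinates R X + t; the wrist camera has in their place "T_tool_cam" (4x4, takes a point from camera to tool coordinates, whose origin is the TCP and whose axes are the flange's). Camera axes: x right, y down, z forward; pixel columns grow to the right and rows downward; lengths in m; the calibration is good to about 2 mm. A picture is of the moment at which its call begins: read the wrist's pose just before it. calibration takes no time and is no camera call.
- bot.job_done(): hands the job in; it is judged then, once.
Trained networks look in the newest picture that a camera, given by its name, has taken for a name from the list of things; names that differ only in an ending like _2 or _b are one class to them, and where a whole thing is asked for, a point or a joint stands for the part that bears it (a point fixed in the world has none). Each returns a list of dicts, best first, with "confidence" (0 to 1); they miss things now and then, are a little off and sometimes report something else, mostly with a low value. They report only what shows in the picture. A call takes as long as a camera call. They do not tell look-alikes from the thing itself.
- models.spot_in(camera, query): "at" ([x, y, z] in m, in world coordinates, good to about 4 mm: the middle of the surface that is visible of it).
- models.regions_of(camera, query): "mask" (384x512 bool, what is visible of it).
- models.spot_point(camera, query): "at" ([x, y, z] in m, in world coordinates, good to about 4 mm: a listed point, or the origin of a listed thing).
The state is a dict: "time": time; "q": joint angles; "qvel": joint speeds; "joint_efforts": joint torques, N m; "tool_pos": TCP position; "tool_rot": TCP orientation; "contact_force": force on the tool from outside, world axes, zero at the start; "ft_torque": the same for the moment, N m; "finger_gap": opening from 0.0 (shut) to 1.0 (fully open); "finger_force": force on a finger pad.
Only numpy, scipy, OpenCV 4.12 (cv2) and the standard library are available. Lean on these libraries where they do the work, as an engineer would, in place of code of your own. Each camera call takes 0.05 s, during which the arm holds its last target. There are 200 camera calls.

## Working session

There is one attempt and no reset: what is moved stays moved. The work goes in short steps, Python scripts to look and compute and a tool call to move; the robot and the scene stay as the last step left them, time stands still between calls to the robot, and variables do not carry over. Pictures are saved under pics/ and viewed, at most 14 in all, crops included, and the job is handed in when it is done.

Besides the shell and the picture viewer there is one more tool, called after "Call:" as name(argument=value, ...), one argument or row to a line, values as JSON. step_arm: Moves the arm, as the interface text tells. Its arguments: {"type":"object","properties":{"motion":{"type":"array"},"hand":{"type":"number"},"force":{"type":"number"}},"required":["motion"]}

```bash
ls; mkdir -p pics
cat > h.py <<'E'
import numpy as np,cv2
from scipy.spatial.transform import Rotation as Rn
from bench import bot,vision,models
def save(n,f,crop=None,s=1):
    im=vision.snapshot(n)[:,:,::-1]
    if crop: a,b,c,d=crop; im=im[b:d,a:c]
    cv2.imwrite('pics/'+f,cv2.resize(im,None,fx=s,fy=s,interpolation=cv2.INTER_CUBIC))
def ray(n,u,v,z):
    c=vision.calibration(n);K=np.array(c['intrinsics']);R=np.array(c['R']);t=np.array(c['t'])
    d=R.T@np.linalg.inv(K)@[u,v,1];o=-R.T@t
    return o+d*(z-o[2])/d[2]
def st():
    s=bot.sense();print({k:np.round(s[k],3).tolist() for k in ['time','q','tool_pos','tool_rot','contact_force','finger_gap','finger_force']});return s
E
python3 - <<'E'
from h import *
st()
a=vision.snapshot('scene');b=vision.snapshot('side')
cv2.imwrite('pics/a.png',a[:,:,::-1]);cv2.imwrite('pics/b.png',b[:,:,::-1])
for n in ['platform','wheel_axis','wheel_knob','start_top','done_case','mat','case_1','jar','shaker']:
  for c in ['scene','side']:
    try: print(n,c,[(np.round(r['at'],3).tolist(),round(r['confidence'],2)) for r in models.spot_point(c,n)])
    except Exception as e: print(n,c,e)
E
```

```text
pics
{'time': 0.0, 'q': [1.022, 0.259, 0.021, 1.334, -0.0, 1.418], 'tool_pos': [0.212, 0.507, 0.231], 'tool_rot': [-3.14, -0.0, 2.746], 'contact_force': [-0.605, 0.77, -0.66], 'finger_gap': 0.999, 'finger_force': 0.0}
platform scene [([0.501, -0.144, 0.06], 0.89)]
platform side [([0.5, -0.144, 0.06], 0.56), ([0.505, -0.152, 0.074], 0.19)]
wheel_axis scene [([0.517, -0.374, 0.104], 0.79), ([0.454, -0.15, 0.058], 0.68)]
wheel_axis side [([0.518, -0.371, 0.102], 0.88), ([0.612, 0.202, 0.015], 0.22)]
wheel_knob scene [([0.5, -0.325, 0.126], 0.84)]
wheel_knob side [([0.504, -0.321, 0.123], 0.82), ([0.507, -0.245, -0.001], 0.28)]
start_top scene [([0.38, -0.404, 0.08], 0.56)]
start_top side [([0.381, -0.404, 0.078], 0.64)]
done_case scene [([0.504, -0.147, 0.075], 0.73)]
done_case side [([0.503, -0.152, 0.075], 0.8)]
mat scene [([0.448, 0.068, 0.003], 0.88)]
mat side [([0.448, 0.065, -0.001], 0.73)]
case_1 scene [([0.462, 0.357, 0.01], 0.95), ([0.609, 0.062, 0.013], 0.91), ([0.318, 0.322, 0.014], 0.86), ([0.797, 0.33, 0.016], 0.84), ([0.618, 0.203, 0.014], 0.79), ([0.629, 0.341, 0.012], 0.7)]
case_1 side [([0.612, 0.064, 0.015], 0.77), ([0.624, 0.338, 0.01], 0.71), ([0.792, 0.328, 0.013], 0.71), ([0.613, 0.207, 0.014], 0.69), ([0.461, 0.356, 0.018], 0.69), ([0.319, 0.322, 0.019], 0.65)]
jar scene [([0.45, 0.211, -0.001], 0.65)]
jar side [([0.45, 0.211, 0.002], 0.76)]
shaker scene [([0.51, -0.246, -0.0], 0.73), ([0.448, 0.068, 0.002], 0.57), ([0.367, 0.507, 0.0], 0.37)]
shaker side [([0.507, -0.245, -0.002], 0.98)]
```

View pics/a.png

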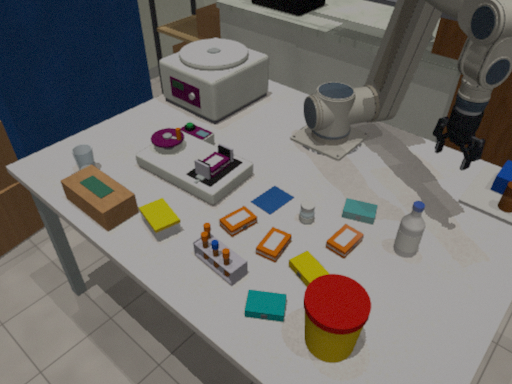

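View pics/b.png

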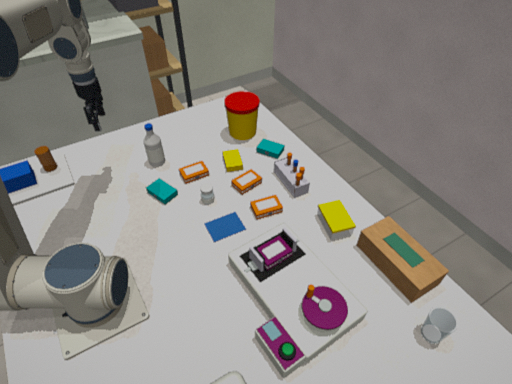

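Run:
```python
from h import *
K=lambda c,X:(lambda p:np.round(p[:2]/p[2]).tolist())(np.array(vision.calibration(c)['intrinsics'])@(np.array(vision.calibration(c)['R'])@X+np.array(vision.calibration(c)['t'])))
for p in [(.462,.357,.03),(.61,.062,.03),(.318,.322,.03),(.795,.33,.03),(.616,.205,.03),(.627,.34,.03)]: print(p,K('scene',p),K('side',p))
```

```text
(0.462, 0.357, 0.03) [346.0, 236.0] [193.0, 169.0]
(0.61, 0.062, 0.03) [238.0, 217.0] [266.0, 203.0]
(0.318, 0.322, 0.03) [360.0, 206.0] [161.0, 188.0]
(0.795, 0.33, 0.03) [267.0, 302.0] [270.0, 145.0]
(0.616, 0.205, 0.03) [273.0, 240.0] [247.0, 178.0]
(0.627, 0.34, 0.03) [308.0, 266.0] [233.0, 157.0]
```

Three orange cases, at scene pixels (238,221), (274,243) and (345,239), fit "orange with white band". The look-alikes are turquoise at (360,211) and (266,305), and yellow at (309,268). The purple case is at (213,162) between the jaws and the mat at (273,200). Next I'll confirm this in a crop and fit the poses by silhouette.

```bash
cat >> h.py <<'E'
from scipy.optimize import minimize
def proj(c,X):
    k=vision.calibration(c);p=(np.array(k['R'])@np.asarray(X).T).T+np.array(k['t']);p=p@np.array(k['intrinsics']).T
    return p[:,:2]/p[:,2:]
def box(x,y,yaw,zc,d):
    g=np.array([[a,b,e] for a in(-.5,.5) for b in(-.5,.5) for e in(-.5,.5)])*d
    return g@Rn.from_euler('z',yaw).as_matrix().T+[x,y,zc]
S=8
def fit(x,y,zc,d,masks,yaw0=None,cams=('scene','side'),span=1.6):
    """masks dict cam->bool mask; returns x,y,yaw,mean IoU"""
    M={}
    for c in masks:
        m=masks[c].astype(np.float32); ys,xs=np.nonzero(m); a,b=max(xs.min()-8,0),max(ys.min()-8,0)
        sub=m[b:ys.max()+9,a:xs.max()+9]; M[c]=(cv2.resize(sub,None,fx=S,fy=S,interpolation=cv2.INTER_LINEAR)>.5,a,b)
    def cost(p):
        t=0
        for c,(m,a,b) in M.items():
            h=cv2.convexHull(((proj(c,box(p[0],p[1],p[2],zc,d))-[a,b]+.5)*S).astype(np.int32))
            q=np.zeros(m.shape,np.uint8);cv2.fillConvexPoly(q,h,1);q=q>0
            t+=(q&m).sum()/(q|m).sum()
        return -t/len(M)
    best=None
    ys=np.linspace(-1.57,1.57,9)[:-1] if yaw0 is None else [yaw0]
    for w in ys:
        r=minimize(cost,[x,y,w],method='Nelder-Mead',options=dict(initial_simplex=[[x,y,w],[x+.008,y,w],[x,y+.008,w],[x,y,w+.25]],xatol=1e-4,fatol=1e-4))
        if best is None or r.fun<best.fun: best=r
    return best.x,-best.fun
def masks_near(q,pt):
    out={}
    for c in('scene','side'):
        u=proj(c,[pt])[0]
        for r in models.regions_of(c,q):
            m=np.array(r['mask']);ys,xs=np.nonzero(m)
            if len(xs) and np.hypot(xs.mean()-u[0],ys.mean()-u[1])<14: out[c]=m;break
    return out
E
python3 - <<'E'
from h import *
save('scene','c.png',(190,180,390,300),4); vision.snapshot('side')
for q,pt,d in [('case_1',(.462,.357,.015),(.1,.066,.03)),('case_1',(.61,.063,.015),(.1,.066,.03)),('case_1',(.616,.205,.015),(.1,.066,.03)),('done_case',(.503,-.149,.075),(.092,.066,.03)),('mat',(.448,.067,.0015),(.12,.09,.003))]:
    m=masks_near(q,pt)
    print(q,list(m),[ (np.round(fit(pt[0],pt[1],pt[2],d,mm)[0],4).tolist(),round(fit(pt[0],pt[1],pt[2],d,mm)[1],3)) for mm in [m]+[{c:m[c]} for c in m]])
E
```

```text
Traceback (most recent call last):
  File "h.py", line 38, in fit
    r=minimize(cost,[x,y,w],method='Nelder-Mead',options=dict(initial_simplex=[[x,y,w],[x+.008,y,w],[x,y+.008,w],[x,y,w+.25]],xatol=1e-4,fatol=1e-4))
  File "h.py", line 31, in cost
    h=cv2.convexHull(((proj(c,box(p[0],p[1],p[2],zc,d))-[a,b]+.5)*S).astype(np.int32))
                       ~~~~^^^^^^^^^^^^^^^^^^^^^^^^^^^^
  File "h.py", line 16, in proj
    k=vision.calibration(c);p=(np.array(k['R'])@np.asarray(X).T).T+np.array(k['t']);p=p@np.array(k['intrinsics']).T
ValueError: time passes only in moves, steps and waits
```

View pics/c.png

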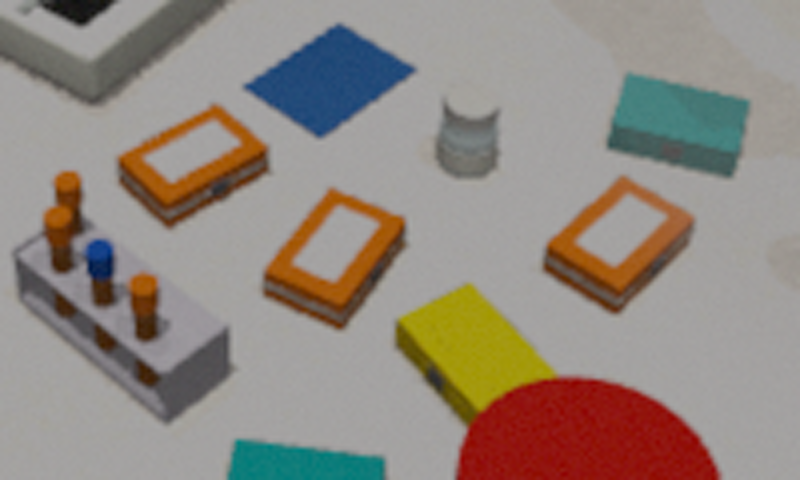

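The crop confirms exactly three orange cases with white bands. The calibration calls are limited, so I'll cache the values in a file.

```bash
python3 - <<'E'
from bench import vision
import json,numpy as np
json.dump({n:{k:np.array(v).tolist() for k,v in vision.calibration(n).items()} for n in('scene','side','wrist')},open('cal.json','w'))
E
sed -i "s/vision\.calibration(\([nc]\))/CAL[\1]/g" h.py; sed -i "3a import json;CAL=json.load(open('cal.json'))" h.py
cat > m.py <<'E'
from h import *
vision.snapshot('scene'); vision.snapshot('side')
D=(.1,.066,.03)
for q,pt,d in [('case_1',(.462,.357,.015),D),('case_1',(.61,.063,.015),D),('case_1',(.616,.205,.015),D),('done_case',(.503,-.149,.075),(.092,.066,.03)),('mat',(.448,.067,.0015),(.12,.09,.003))]:
    m=masks_near(q,pt)
    for mm in [m]+[{c:m[c]} for c in m]:
        p,s=fit(*pt,d,mm); print(q,list(mm),np.round(p,4),round(s,3))
E
python3 m.py; cat cal.json | head -c 1500
```

```text
case_1 ['scene', 'side'] [ 0.4635  0.3574 -0.0286] 0.92
case_1 ['scene'] [ 0.4649  0.3593 -0.0169] 0.935
case_1 ['side'] [ 0.4623  0.3547 -0.0157] 0.947
case_1 ['scene', 'side'] [ 0.6094  0.0605 -0.1799] 0.905
case_1 ['scene'] [ 0.6105  0.0626 -0.2162] 0.879
case_1 ['side'] [0.6088 0.0595 2.9812] 0.947
case_1 ['scene'] [0.6125 0.2088 0.1717] 0.95
case_1 ['scene'] [0.6125 0.2088 0.1717] 0.95
done_case ['scene', 'side'] [ 0.5019 -0.1478  0.0677] 0.762
done_case ['scene'] [ 0.4926 -0.1389  1.0222] 0.713
done_case ['side'] [ 0.5021 -0.1492  0.0885] 0.845
mat ['scene', 'side'] [ 0.448   0.0676 -0.062 ] 0.906
mat ['scene'] [ 0.4493  0.0702 -0.0651] 0.929
mat ['side'] [ 0.4468  0.0653 -0.0521] 0.923
{"scene": {"intrinsics": [[435.5308812939507, 0.0, 250.06318789658894], [0.0, 435.5308812939507, 191.13147395489426], [0.0, 0.0, 1.0]], "R": [[-0.6604125543130687, 0.7508955522947345, -0.003335813195254469], [0.4842834593162105, 0.42252379171971743, -0.7661221681060514], [-0.5738682681055053, -0.5075721771086144, -0.6426863121981121]], "t": [0.31950347531391887, -0.21811500910630566, 1.753738474
[... 153 characters left out ...]
.8601721660897523, -0.5100009824912405, 0.0016859841142044692], [-0.37025677719711425, -0.6267449696565504, -0.6856388713818785], [0.3507331801014419, 0.5891432261073526, -0.7279398982798995]], "t": [-0.4538689736406691, 0.31736654972088923, 1.0605878601159127]}, "wrist": {"intrinsics": [[292.0974368204356, 0.0, 254.47179340610649], [0.0, 292.0974368204356, 194.65890423533278], [0.0, 0.0, 1.0]], "T_tool_cam": [[0.0011157736828052828, -0.9485140301610364, -0.3167331520961415, 0.08138921971058329], [0.9999993272575208, 0.001158754408581459, 5.265668597088621e-05, 0.000810226495219224], [0.0003170703309101064, -0.3167329977692399, 0.94851468496303, -0.14265398844437663], [0.0, 0.0, 0.0, 1.0]]}}
```

```bash
cat >> h.py <<'E'
def rows(path,start=None,nd=1):
    """path: list of (x,y,z,yawdeg), one per row; prints rows for step_arm, 12 per line"""
    s=bot.sense()
    if start is None: start=(*s['tool_pos'],np.degrees(s['tool_rot'][2]))
    p=np.array(start[:3],float);w=float(start[3]);out=[]
    for t in path:
        R=Rn.from_euler('ZX',[w,180],degrees=True).as_matrix()
        d=np.round(R.T@(np.array(t[:3])-p)*1000,nd); dw=round((w-t[3]+180)%360-180,nd)
        p=p+R@d/1000;w=w-dw
        out.append([d.tolist(),dw])
    for i in range(0,len(out),12): print(str(out[i:i+12]).replace(' ','').replace('.0,',',').replace('.0]',']'))
def line(a,b,n): a=np.array(a,float);b=np.array(b,float);return [a+(b-a)*(i+1)/n for i in range(n)]
def here():
    s=bot.sense();return [*s['tool_pos'],np.degrees(s['tool_rot'][2])]
E
python3 - <<'E'
from h import *
h=here();a=(.501,-.323,.25,-20)
L=line(h,a,27)
for i,p in enumerate(L): p[2]+=.05*np.sin(np.pi*(i+1)/27)
rows(L)
E
```

```text
[[[-21.7,-24.3,-6.5],np.float64(6.6)],[[-24.4,-21.5,-6.4],np.float64(6.5)],[[-26.7,-18.7,-6.3],np.float64(6.6)],[[-28.6,-15.6,-6],np.float64(6.6)],[[-30.2,-12.1,-5.7],np.float64(6.5)],[[-31.4,-8.6,-5.4],np.float64(6.6)],[[-32.2,-4.9,-4.9],np.float64(6.6)],[[-32.6,-1.2,-4.5],np.float64(6.5)],[[-32.5,2.4,-3.8],np.float64(6.6)],[[-31.9,6.2,-3.3],np.float64(6.6)],[[-31.1,9.9,-2.7],np.float64(6.5)],[[-29.7,13.2,-2.1],np.float64(6.6)]]
[[[-28,16.6,-1.3],np.float64(6.6)],[[-25.9,19.8,-0.7],np.float64(6.5)],[[-23.6,22.5,-0],np.float64(6.6)],[[-20.7,25.1,0.6],np.float64(6.6)],[[-17.8,27.3,1.3],np.float64(6.5)],[[-14.5,29.1,1.9],np.float64(6.6)],[[-11.1,30.6,2.5],np.float64(6.6)],[[-7.6,31.7,3.1],np.float64(6.6)],[[-3.8,32.4,3.5],np.float64(6.5)],[[-0.1,32.5,4],np.float64(6.6)],[[3.6,32.4,4.3],np.float64(6.6)],[[7.3,31.7,4.6],np.float64(6.5)]]
[[[10.9,30.7,4.9],np.float64(6.6)],[[14.3,29.3,5.1],np.float64(6.6)],[[17.5,27.4,5.1],np.float64(6.5)]]
```

Call:
step_arm(
  motion=[
    [[-22,-24,-7],6.5],
    [[-24,-22,-6],6.5],
    [[-27,-19,-6],6.5],
    [[-29,-16,-6],6.5],
    [[-30,-12,-6],6.5],
    [[-31,-9,-5],6.5],
    [[-32,-5,-5],6.5],
    [[-33,-1,-5],6.5],
    [[-32,2,-4],6.5],
    [[-32,6,-3],6.5],
    [[-31,10,-3],6.5],
    [[-30,13,-2],6.5],
  ],
)

```text
time: 2.8
tool_pos: [0.3416, 0.1369, 0.2898]
tool_rot: [3.141, -0.0, 1.379]
contact_force: [0.4, 0.8, -0.2]
finger_gap: 1.0
finger_force: 0.0
```

Call:
step_arm(
  motion=[
    [[-28,17,-1],6.5],
    [[-26,20,-1],6.5],
    [[-24,23,0],6.5],
    [[-21,25,1],6.5],
    [[-18,27,1],6.5],
    [[-15,29,2],6.5],
    [[-11,31,3],6.5],
    [[-8,32,3],6.5],
    [[-4,32,4],6.5],
    [[0,33,4],6.5],
    [[4,32,4],6.5],
    [[7,32,5],6.5],
  ],
)

```text
time: 3.8
tool_pos: [0.4778, -0.2317, 0.2642]
tool_rot: [3.141, -0.0, 0.017]
contact_force: [0.5, -0.6, 0.5]
finger_gap: 0.999
finger_force: 0.0
```

Call:
step_arm(
  motion=[
    [[11,31,5],6.5],
    [[14,29,5],6.5],
    [[17,27,5],6.5],
    [[0,0,0],0],
    [[0,0,0],0],
  ],
)

```text
time: 4.22
tool_pos: [0.5116, -0.3221, 0.2478]
tool_rot: [-3.141, 0.002, -0.319]
contact_force: [-0.2, 1.0, -0.1]
finger_gap: 0.999
finger_force: 0.0
```

Run:
```python
from h import *
st();save('wrist','d.png',None,1.5)
for n in ['wheel_axis','wheel_knob','start_top']:
  for c in ['wrist','wrist','scene','side']:
    if c!='wrist' : vision.snapshot(c)
    print(n,c,[(np.round(r['at'],4).tolist(),round(r['confidence'],2)) for r in models.spot_point(c,n)[:2]])
```

```text
{'time': 4.217, 'q': [-0.701, 0.352, 0.198, 1.419, -0.0, 2.76], 'tool_pos': [0.512, -0.322, 0.248], 'tool_rot': [-3.141, 0.002, -0.319], 'contact_force': [-0.218, 0.971, -0.118], 'finger_gap': 0.999, 'finger_force': 0.0}
wheel_axis wrist [([0.5186, -0.3716, 0.0982], 0.59)]
wheel_axis wrist [([0.5186, -0.3716, 0.0982], 0.59)]
wheel_axis scene [([0.5024, -0.1483, 0.0775], 0.74), ([0.5183, -0.3716, 0.1016], 0.64)]
wheel_axis side [([0.516, -0.3742, 0.1003], 0.85)]
wheel_knob wrist [([0.5025, -0.3226, 0.1219], 0.69)]
wheel_knob wrist [([0.5025, -0.3226, 0.1219], 0.69)]
wheel_knob scene [([0.4993, -0.3245, 0.1275], 0.74), ([0.3781, -0.4062, 0.0821], 0.34)]
wheel_knob side [([0.5029, -0.322, 0.1243], 0.93), ([0.4493, 0.2106, 0.002], 0.69)]
start_top wrist [([0.3788, -0.4032, 0.0783], 0.7)]
start_top wrist [([0.3788, -0.4032, 0.0783], 0.7)]
start_top scene [([0.38, -0.4031, 0.0818], 0.55), ([0.5094, -0.2444, -0.0014], 0.16)]
start_top side [([0.3789, -0.4049, 0.0791], 0.49)]
```

View pics/d.png

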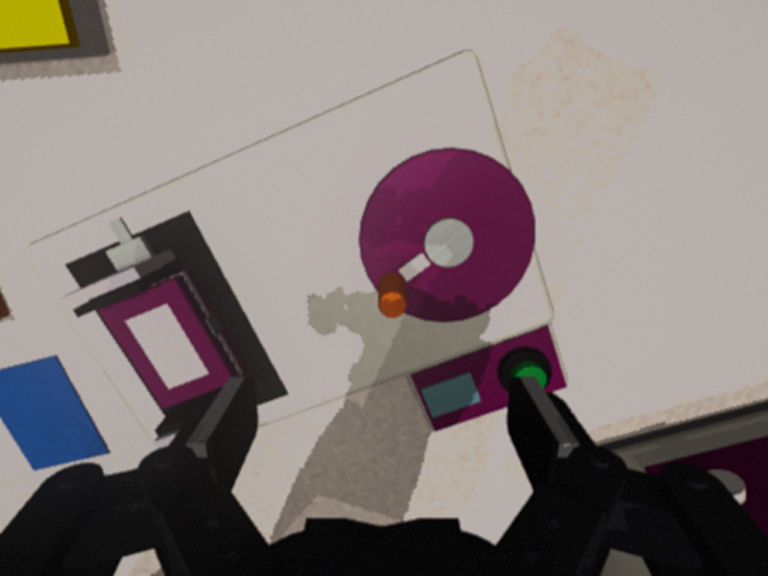

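The wheel is at about (450,240) in this picture with its knob at (392,300). The hub is small and flat, and the button is at (528,370). Next: rotate the gripper, then lower it onto the knob.

Run:
```python
from h import *
h=here();a=(.5023,-.3245,.17,60)
L=line(h,a,12);L+=line(a,(.5023,-.3245,.111,60),4)
rows(L)
```

```text
[[[-0.6,0.5,6.6],np.float64(-6.5)],[[-0.7,0.5,6.6],np.float64(-6.5)],[[-0.8,0.4,6.6],np.float64(-6.5)],[[-0.8,0.3,6.6],np.float64(-6.6)],[[-0.8,0.2,6.6],np.float64(-6.5)],[[-0.8,0.1,6.6],np.float64(-6.5)],[[-0.8,-0,6.6],np.float64(-6.5)],[[-0.9,-0.1,6.6],np.float64(-6.5)],[[-0.8,-0.2,6.6],np.float64(-6.5)],[[-0.8,-0.2,6.6],np.float64(-6.6)],[[-0.7,-0.4,6.6],np.float64(-6.5)],[[-0.7,-0.4,6.7],np.float64(-6.5)]]
[[[-0,-0,14.7],np.float64(0.0)],[[-0,-0,14.8],np.float64(0.0)],[[-0,-0,14.7],np.float64(0.0)],[[-0,-0,14.8],np.float64(0.0)]]
```

Call:
step_arm(
  motion=[
    [[-0.6,0.5,6.6],-6.5],
    [[-0.7,0.5,6.6],-6.5],
    [[-0.8,0.4,6.6],-6.5],
    [[-0.8,0.3,6.6],-6.6],
    [[-0.8,0.2,6.6],-6.5],
    [[-0.8,0.1,6.6],-6.5],
    [[-0.8,0,6.6],-6.5],
    [[-0.9,-0.1,6.6],-6.5],
    [[-0.8,-0.2,6.6],-6.5],
    [[-0.8,-0.2,6.6],-6.6],
    [[-0.7,-0.4,6.6],-6.5],
    [[-0.7,-0.4,6.7],-6.5],
  ],
)

```text
time: 6.17
tool_pos: [0.5023, -0.3245, 0.1697]
tool_rot: [3.142, 0.0, 1.053]
contact_force: [-0.4, 0.4, -0.1]
finger_gap: 1.001
finger_force: 0.0
```

Call:
step_arm(
  motion=[
    [[0,0,15],0],
    [[0,0,15],0],
    [[0,0,15],0],
    [[0,0,14],0],
    [[0,0,0],0],
    [[0,0,0],0],
    [[0,0,0],0],
  ],
)

```text
time: 6.75
tool_pos: [0.5027, -0.3247, 0.1118]
tool_rot: [3.141, 0.0, 1.048]
contact_force: [0.2, -1.2, -0.1]
finger_gap: 0.998
finger_force: 0.0
```

Call:
step_arm(
  motion=[
    [[0,0,0],0],
    [[0,0,0],0],
    [[0,0,0],0],
    [[0,0,0],0],
    [[0,0,0],0],
    [[0,0,0],0],
    [[0,0,0],0],
    [[0,0,0],0],
    [[0,0,0],0],
  ],
  hand=0.1,
  force=20,
)

```text
time: 7.5
tool_pos: [0.5019, -0.3239, 0.1112]
tool_rot: [-3.141, -0.0, 1.048]
contact_force: [-3.8, 3.8, 5.6]
finger_gap: 0.202
finger_force: 21.4
```

```bash
cat >> h.py <<'E'
def circ(c,r,f0,f1,n,z,yaw): return [(c[0]+r*np.cos(f),c[1]+r*np.sin(f),z,yaw) for f in np.radians(np.linspace(f0,f1,n+1)[1:])]
E
python3 - <<'E'
from h import *
y=60
rows(circ((.5165,-.3702),.0485,107.5,107.5+180,12,.111,y),start=(.5021,-.3241,.111,y))
E
```

```text
[[[-10.3,-7.5,-0],0],[[-11.9,-4.3,-0],0],[[-12.6,-1.1,-0],0],[[-12.5,2.2,0],0],[[-11.5,5.3,0],0],[[-9.7,8.2,0],0],[[-7.2,10.3,0],0],[[-4.4,11.9,0],0],[[-1.1,12.6,0],0],[[2.2,12.5,0],0],[[5.4,11.5,0],0],[[8.1,9.7,0],0]]
```

Call:
step_arm(
  motion=[
    [[-10.3,-7.5,0],0],
    [[-11.9,-4.3,0],0],
    [[-12.6,-1.1,0],0],
    [[-12.5,2.2,0],0],
    [[-11.5,5.3,0],0],
    [[-9.7,8.2,0],0],
    [[0,0,0],0],
  ],
)

```text
time: 8.08
tool_pos: [0.4655, -0.3868, 0.1112]
tool_rot: [-3.134, 0.006, 1.045]
contact_force: [-27.7, -3.8, 14.0]
finger_gap: 0.203
finger_force: 22.9
```

Run:
```python
from h import *
st()
for c in ['scene','side']:
    vision.snapshot(c)
    print([(np.round(r['at'],4).tolist(),round(r['confidence'],2)) for r in models.spot_point(c,'wheel_knob')[:2]])
save('scene','e.png',(100,80,300,230),4)
```

```text
{'time': 8.083, 'q': [-0.828, 0.412, -0.062, 1.103, -0.008, 1.269], 'tool_pos': [0.466, -0.387, 0.111], 'tool_rot': [-3.134, 0.006, 1.045], 'contact_force': [-27.745, -3.835, 14.015], 'finger_gap': 0.203, 'finger_force': 22.861}
[([0.4676, -0.3755, 0.1245], 0.7)]
[([0.4999, -0.1478, 0.0586], 0.75), ([0.4697, -0.3744, 0.1231], 0.58)]
```

View pics/e.png

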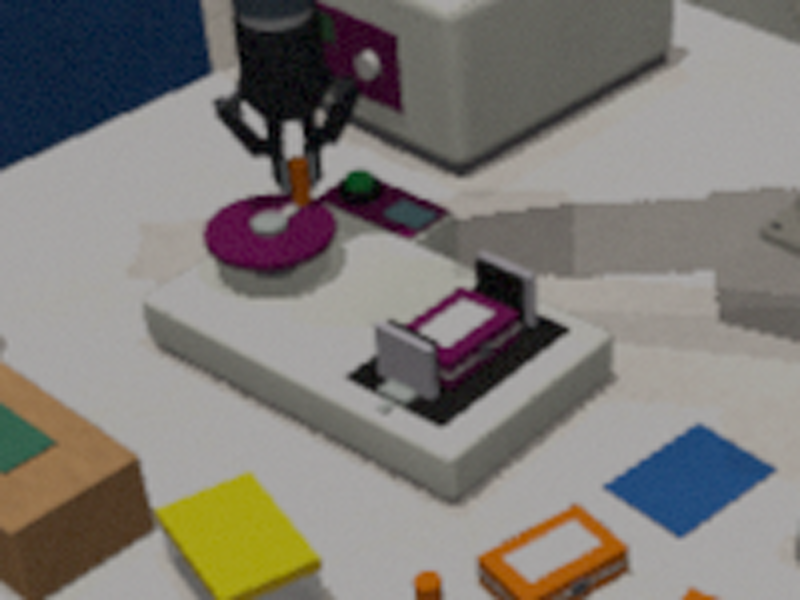

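The knob slipped about 12 mm along the pads. I'll turn the gripper so the fingers push tangentially, re-centre it on the knob (about (.4695,-.375)), and turn the gripper along with the wheel.

Run:
```python
from h import *
h=(.4702,-.3848,.111,60);k=(.4695,-.375,.111,3)
rows(line(h,k,9),start=h)
```

```text
[[[0.9,-0.6,-0],np.float64(6.3)],[[0.8,-0.7,-0],np.float64(6.4)],[[0.8,-0.8,-0],np.float64(6.3)],[[0.6,-0.9,-0],np.float64(6.3)],[[0.6,-0.9,-0],np.float64(6.4)],[[0.4,-1,-0],np.float64(6.3)],[[0.4,-1.1,-0],np.float64(6.3)],[[0.2,-1,-0],np.float64(6.4)],[[0.1,-1.1,-0],np.float64(6.3)]]
```

Call:
step_arm(
  motion=[
    [[0.9,-0.6,0],6.3],
    [[0.8,-0.7,0],6.4],
    [[0.8,-0.8,0],6.3],
    [[0.6,-0.9,0],6.3],
    [[0.6,-0.9,0],6.4],
    [[0.4,-1,0],6.3],
    [[0.4,-1.1,0],6.3],
    [[0.2,-1,0],6.4],
    [[0.1,-1.1,0],6.3],
    [[0,0,0],0],
    [[0,0,0],0],
  ],
)

```text
time: 9.25
tool_pos: [0.4671, -0.3754, 0.1105]
tool_rot: [-3.141, 0.006, 0.051]
contact_force: [-14.1, -0.0, 2.6]
finger_gap: 0.208
finger_force: 22.3
```

Run:
```python
from h import *
st()
for c in ['scene','side','wrist']:
    vision.snapshot(c)
    for n in ['wheel_knob','wheel_axis']: print(n,c,[(np.round(r['at'],4).tolist(),round(r['confidence'],2)) for r in models.spot_point(c,n)[:2]])
```

```text
{'time': 9.25, 'q': [-0.815, 0.402, -0.081, 1.093, -0.004, 2.276], 'tool_pos': [0.467, -0.375, 0.11], 'tool_rot': [-3.141, 0.006, 0.051], 'contact_force': [-14.101, -0.029, 2.638], 'finger_gap': 0.208, 'finger_force': 22.292}
wheel_knob scene [([0.4688, -0.377, 0.1248], 0.67), ([0.7615, 0.1327, -0.0003], 0.43)]
wheel_axis scene [([0.5191, -0.374, 0.1042], 0.59)]
wheel_knob side [([0.4685, -0.3715, 0.1211], 0.87)]
wheel_axis side [([0.5159, -0.3697, 0.1003], 0.92), ([0.3784, -0.4069, 0.0774], 0.73)]
wheel_knob wrist [([0.4713, -0.3744, 0.1218], 0.69)]
wheel_axis wrist [([0.5158, -0.3717, 0.097], 0.68), ([0.381, -0.4047, 0.0793], 0.36)]
```

Call:
step_arm(
  motion=[
    [[0.36,5.85,0],-7],
    [[0.36,5.85,0],-7],
    [[0.36,5.85,0],-7],
    [[0.36,5.85,0],-7],
    [[0.36,5.85,0],-7],
    [[0.36,5.85,0],-7],
    [[0.36,5.85,0],-7],
    [[0.36,5.85,0],-7],
    [[0.36,5.85,0],-7],
    [[0.36,5.85,0],-7],
    [[0.36,5.85,0],-7],
    [[0.36,5.85,0],-7],
  ],
  force=40,
)

```text
time: 10.7
tool_pos: [0.5167, -0.4206, 0.1106]
tool_rot: [3.14, -0.001, 1.525]
contact_force: [7.1, 4.3, -1.7]
finger_gap: 0.194
finger_force: 39.2
```

Call:
step_arm(
  motion=[
    [[0.36,5.85,0],-7],
    [[0.36,5.85,0],-7],
    [[0.36,5.85,0],-7],
    [[0.36,5.85,0],-7],
    [[0.36,5.85,0],-7],
    [[0.36,5.85,0],-7],
    [[0.36,5.85,0],-7],
    [[0.36,5.85,0],-7],
    [[0.36,5.85,0],-7],
    [[0.36,5.85,0],-7],
    [[0.36,5.85,0],-7],
    [[0.36,5.85,0],-7],
  ],
)

```text
time: 11.7
tool_pos: [0.5669, -0.3792, 0.1106]
tool_rot: [3.14, 0.002, 2.992]
contact_force: [6.7, 5.1, -1.6]
finger_gap: 0.197
finger_force: 39.4
```

Run:
```python
from h import *
st()
for c in ['side','wrist']:
    vision.snapshot(c)
    for n in ['wheel_knob','wheel_axis']: print(n,c,[(np.round(r['at'],4).tolist(),round(r['confidence'],2)) for r in models.spot_point(c,n)[:2]])
```

```text
{'time': 11.7, 'q': [-0.714, 0.532, 0.143, 1.18, 0.003, -0.564], 'tool_pos': [0.567, -0.379, 0.111], 'tool_rot': [3.14, 0.002, 2.992], 'contact_force': [6.674, 5.116, -1.571], 'finger_gap': 0.197, 'finger_force': 39.44}
wheel_knob side [([0.5627, -0.3794, 0.1215], 0.64)]
wheel_axis side [([0.516, -0.3702, 0.1004], 0.82)]
wheel_knob wrist [([0.5624, -0.3766, 0.1225], 0.62), ([0.5064, -0.2474, 0.003], 0.6)]
wheel_axis wrist [([0.5127, -0.3729, 0.1004], 0.75)]
```

Call:
step_arm(
  motion=[
    [[0.36,5.85,0],-7],
    [[0.36,5.85,0],-7],
    [[0.36,5.85,0],-7],
    [[0.36,5.85,0],-7],
    [[0.36,5.85,0],-7],
    [[0.36,5.85,0],-7],
    [[0.36,5.85,0],-7],
    [[0.36,5.85,0],-7],
    [[0.36,5.85,0],-7],
    [[0.36,5.85,0],-7],
    [[0.36,5.85,0],-7],
    [[0.36,5.85,0],-7],
  ],
)

```text
time: 13.0
tool_pos: [0.5309, -0.3216, 0.1106]
tool_rot: [3.141, 0.008, -1.823]
contact_force: [3.9, 21.4, 5.2]
finger_gap: 0.198
finger_force: 40.1
```

Call:
step_arm(
  motion=[
    [[0.36,5.85,0],-7],
    [[0.36,5.85,0],-7],
    [[0.36,5.85,0],-7],
    [[0.36,5.85,0],-7],
    [[0.36,5.85,0],-7],
    [[0.18,2.9,0],-3.5],
    [[0.1,1.5,0],-1.7],
    [[0,0,0],0],
    [[0,0,0],0],
  ],
)

```text
time: 13.75
tool_pos: [0.497, -0.3242, 0.1105]
tool_rot: [-3.138, 0.009, -1.127]
contact_force: [-0.5, 25.2, 8.1]
finger_gap: 0.2
finger_force: 40.9
```

Run:
```python
from h import *
st()
for c in ['side','wrist','scene']:
    vision.snapshot(c)
    for n in ['wheel_knob','wheel_axis','pad_near','pad_far']: print(n,c,[(np.round(r['at'],4).tolist(),round(r['confidence'],2)) for r in models.spot_point(c,n)[:2]])
```

```text
{'time': 13.75, 'q': [-0.723, 0.393, -0.094, 1.09, 0.007, -2.737], 'tool_pos': [0.497, -0.324, 0.111], 'tool_rot': [-3.138, 0.009, -1.127], 'contact_force': [-0.457, 25.217, 8.073], 'finger_gap': 0.2, 'finger_force': 40.895}
wheel_knob side [([0.4966, -0.3253, 0.1229], 0.96), ([0.6092, 0.0606, 0.0154], 0.55)]
wheel_axis side [([0.5187, -0.3719, 0.1002], 0.75)]
pad_near side [([0.4286, -0.1528, 0.0567], 0.48)]
pad_far side [([0.5712, -0.1452, 0.0589], 0.48)]
wheel_knob wrist [([0.4987, -0.3229, 0.1254], 0.95), ([0.5175, -0.3695, 0.0994], 0.46)]
wheel_axis wrist [([0.5167, -0.3713, 0.0995], 0.91), ([0.507, -0.2483, 0.0001], 0.28)]
pad_near wrist [([0.3796, -0.4055, 0.0788], 0.41)]
pad_far wrist []
wheel_knob scene [([0.4965, -0.3272, 0.1237], 0.78), ([0.5092, -0.244, -0.0017], 0.59)]
wheel_axis scene [([0.5189, -0.3697, 0.1007], 0.95)]
pad_near scene [([0.4356, -0.151, 0.0581], 0.42)]
pad_far scene [([0.3817, -0.4078, 0.0798], 0.62), ([0.6188, 0.204, 0.015], 0.55)]
```

Call:
step_arm(
  motion=[
    [[-0.6,5.85,0],-6],
    [[0.4,5.3,0],-1],
    [[0.5,1.5,0],0],
    [[0.5,1.5,0],0],
    [[0,0,0],0],
    [[0,0,0],0],
  ],
)

```text
time: 15.0
tool_pos: [0.4968, -0.3257, 0.1106]
tool_rot: [-3.112, 0.005, -0.995]
contact_force: [64.1, 57.2, -7.8]
finger_gap: 0.196
finger_force: 52.7
```

Run:
```python
from h import *
st()
for c in ['side','wrist','scene']:
    vision.snapshot(c)
    for n in ['wheel_knob']: print(n,c,[(np.round(r['at'],4).tolist(),round(r['confidence'],2)) for r in models.spot_point(c,n)[:2]])
```

```text
{'time': 15.0, 'q': [-0.736, 0.387, -0.104, 1.077, 0.03, -2.882], 'tool_pos': [0.497, -0.326, 0.111], 'tool_rot': [-3.112, 0.005, -0.995], 'contact_force': [64.099, 57.172, -7.826], 'finger_gap': 0.196, 'finger_force': 52.727}
wheel_knob side [([0.4982, -0.3253, 0.1209], 0.98)]
wheel_knob wrist [([0.4979, -0.3226, 0.1276], 0.6)]
wheel_knob scene [([0.3812, -0.4057, 0.0822], 0.72), ([0.4962, -0.3261, 0.1276], 0.62)]
```

The wheel is at its stop: the knob held at 114° under 60 N. I'll back off the overdrive, release and lift.

Call:
step_arm(
  motion=[
    [[-0.5,-4,0],0],
    [[-0.5,-4,0],2],
    [[0,-3,0],2],
    [[0,0,0],0],
  ],
)

```text
time: 15.63
tool_pos: [0.4971, -0.3249, 0.1105]
tool_rot: [-3.134, 0.006, -1.074]
contact_force: [14.9, 25.7, 1.8]
finger_gap: 0.196
finger_force: 41.7
```

Call:
step_arm(
  motion=[
    [[0,0,0],0],
    [[0,0,0],0],
    [[0,0,0],0],
    [[0,0,0],0],
    [[0,0,0],0],
    [[0,0,0],0],
  ],
  hand=1,
)

```text
time: 16.13
tool_pos: [0.4941, -0.3309, 0.111]
tool_rot: [3.142, -0.0, -1.079]
contact_force: [-0.2, 0.4, -1.0]
finger_gap: 0.994
finger_force: 0.0
```

Call:
step_arm(
  motion=[
    [[0,0,-10],0],
    [[0,0,-20],0],
    [[0,0,-30],0],
    [[0,0,-30],0],
    [[0,0,-30],0],
    [[0,0,-10],0],
    [[0,0,0],0],
  ],
)

```text
time: 16.72
tool_pos: [0.495, -0.3313, 0.2446]
tool_rot: [-3.14, -0.005, -1.078]
contact_force: [0.0, -1.0, -0.8]
finger_gap: 1.003
finger_force: 0.0
```

Run:
```python
from h import *
st(); im=vision.snapshot('scene'); cv2.imwrite('pics/f.png',cv2.resize(im[120:210,120:290,::-1],None,fx=4,fy=4))
A=[];
for c in ['scene','side','wrist']:
    vision.snapshot(c)
    for n in ['wheel_knob','platform','done_case']: print(n,c,[(np.round(r['at'],4).tolist(),round(r['confidence'],2)) for r in models.spot_point(c,n)[:2]])
pt=(.502,-.148,.075)
m=masks_near('done_case',pt);d=(.092,.066,.03)
for mm in [m]+[{c:m[c]} for c in m]:
    print(list(mm),fit(*pt,d,mm,yaw0=.07))
```

```text
{'time': 16.717, 'q': [-0.731, 0.331, 0.159, 1.393, -0.0, -2.794], 'tool_pos': [0.495, -0.331, 0.245], 'tool_rot': [-3.14, -0.005, -1.078], 'contact_force': [0.013, -0.984, -0.776], 'finger_gap': 1.003, 'finger_force': 0.0}
wheel_knob scene [([0.4991, -0.3261, 0.1267], 0.86)]
platform scene [([0.4986, -0.1472, 0.0611], 0.85)]
done_case scene [([0.5034, -0.1498, 0.0765], 0.56)]
wheel_knob side [([0.4978, -0.3213, 0.1222], 0.88), ([0.4636, 0.3557, 0.0171], 0.22)]
platform side [([0.4996, -0.1476, 0.0569], 0.7)]
done_case side [([0.5033, -0.1517, 0.0741], 0.8), ([0.7713, -0.1158, -0.0015], 0.47)]
wheel_knob wrist [([0.4962, -0.326, 0.1244], 0.57)]
platform wrist []
done_case wrist [([0.5028, -0.1504, 0.0725], 0.79)]
['side'] (array([ 0.50223884, -0.14945365,  0.05327039]), np.float64(0.9136750445280032))
['side'] (array([ 0.50223884, -0.14945365,  0.05327039]), np.float64(0.9136750445280032))
```

View pics/f.png

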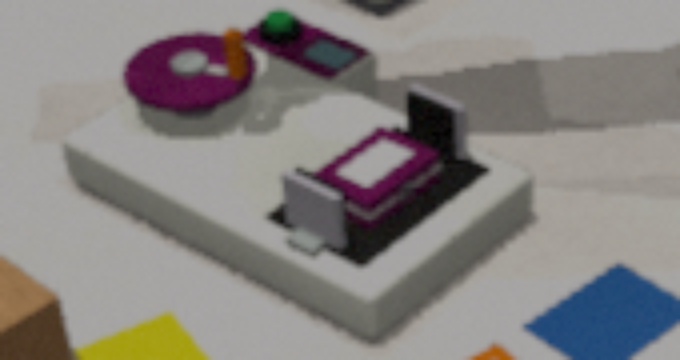

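The jaws are open wide, with the purple case at picture position (380,165), loose on the platform. Next I'll pick it up.

Run:
```python
from h import *
h=here();a=(.5027,-.150,.20,183.5-360)
h[3]+=360;a=(.5027,-.150,.20,183.8)
L=line(h,a,18);L+=line(a,(*a[:2],.056,a[3]),6)
rows(L,start=h)
```

```text
[[[-8.6,-5.2,2.3],np.float64(6.4)],[[-9.1,-4.1,2.3],np.float64(6.3)],[[-9.6,-3.1,2.2],np.float64(6.4)],[[-9.8,-2.1,2.3],np.float64(6.3)],[[-10,-0.9,2.3],np.float64(6.4)],[[-10,0.1,2.3],np.float64(6.3)],[[-10,1.3,2.2],np.float64(6.4)],[[-9.8,2.3,2.3],np.float64(6.4)],[[-9.4,3.5,2.3],np.float64(6.3)],[[-9,4.4,2.3],np.float64(6.4)],[[-8.4,5.4,2.2],np.float64(6.3)],[[-7.8,6.4,2.3],np.float64(6.4)]]
[[[-7.1,7.1,2.3],np.float64(6.3)],[[-6.2,7.9,2.3],np.float64(6.4)],[[-5.3,8.5,2.2],np.float64(6.4)],[[-4.3,9.1,2.3],np.float64(6.3)],[[-3.3,9.5,2.3],np.float64(6.4)],[[-2.2,9.7,2.3],np.float64(6.3)],[[-0,0,24],np.float64(0.0)],[[-0,0,24],np.float64(0.0)],[[-0,0,24],np.float64(0.0)],[[-0,0,24],np.float64(0.0)],[[-0,0,24],np.float64(0.0)],[[-0,0,24],np.float64(0.0)]]
```

Call:
step_arm(
  motion=[
    [[-8.6,-5.2,2.3],6.4],
    [[-9.1,-4.1,2.3],6.3],
    [[-9.6,-3.1,2.2],6.4],
    [[-9.8,-2.1,2.3],6.3],
    [[-10,-0.9,2.3],6.4],
    [[-10,0.1,2.3],6.3],
    [[-10,1.3,2.2],6.4],
    [[-9.8,2.3,2.3],6.4],
    [[-9.4,3.5,2.3],6.3],
    [[-9,4.4,2.3],6.4],
    [[-8.4,5.4,2.2],6.3],
    [[-7.8,6.4,2.3],6.4],
  ],
)

```text
time: 18.47
tool_pos: [0.4999, -0.2097, 0.2137]
tool_rot: [-3.141, 0.0, -2.415]
contact_force: [0.8, 0.2, -0.1]
finger_gap: 0.998
finger_force: 0.0
```

Call:
step_arm(
  motion=[
    [[-7.1,7.1,2.3],6.3],
    [[-6.2,7.9,2.3],6.4],
    [[-5.3,8.5,2.2],6.4],
    [[-4.3,9.1,2.3],6.3],
    [[-3.3,9.5,2.3],6.4],
    [[-2.2,9.7,2.3],6.3],
    [[0,0,0],0],
    [[0,0,0],0],
  ],
)

```text
time: 19.13
tool_pos: [0.5027, -0.1499, 0.2001]
tool_rot: [-3.141, 0.0, -3.07]
contact_force: [0.6, 0.1, -0.5]
finger_gap: 1.002
finger_force: 0.0
```

```bash
cat >> h.py <<'E'
def wcam():
    s=bot.sense();T=np.eye(4);T[:3,:3]=Rn.from_euler('xyz',s['tool_rot']).as_matrix();T[:3,3]=s['tool_pos']
    C=np.linalg.inv(T@np.array(CAL['wrist']['T_tool_cam']));CAL['wrist']['R']=C[:3,:3];CAL['wrist']['t']=C[:3,3]
def wshot(): wcam();return vision.snapshot('wrist')
E
python3 - <<'E'
from h import *
st();im=wshot();cv2.imwrite('pics/g.png',cv2.resize(im[:,:,::-1],None,fx=1.5,fy=1.5))
m=[np.array(r['mask']) for r in models.regions_of('wrist','done_case')[:1]]
for y0 in (0,.1): print(fit(.5027,-.15,.075,(.092,.066,.03),{'wrist':m[0]},yaw0=y0))
E
```

```text
{'time': 19.133, 'q': [-0.45, 0.226, -0.102, 1.242, -0.0, -0.521], 'tool_pos': [0.503, -0.15, 0.2], 'tool_rot': [-3.141, 0.0, -3.07], 'contact_force': [0.616, 0.137, -0.505], 'finger_gap': 1.002, 'finger_force': 0.0}
(array([ 0.50209237, -0.14750405,  0.06273792]), np.float64(0.9750571817060703))
(array([ 0.50184333, -0.14764969,  0.05815956]), np.float64(0.9742214190330557))
```

View pics/g.png

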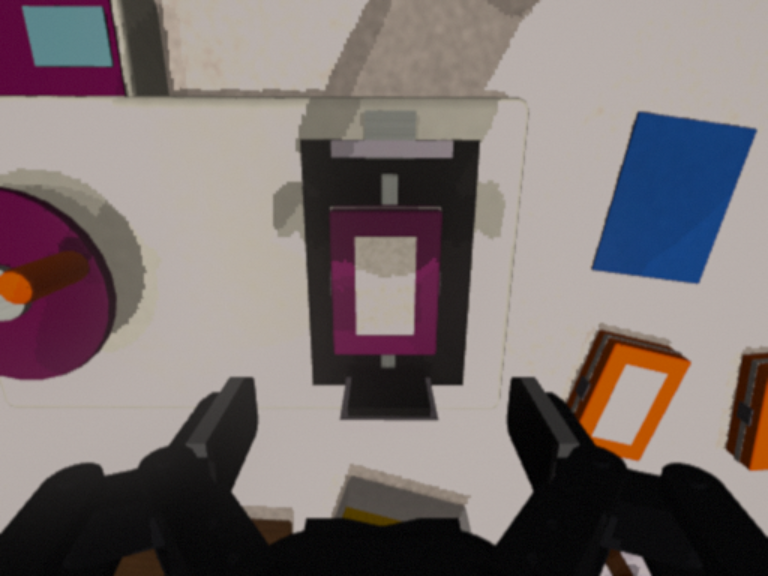

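The view is clear, with the purple case at (385,280). The platform corners are at about (302,140), (479,140), (313,384) and (463,384), and the mat is on the right.

Run:
```python
from h import *
wcam()
P=[ray('wrist',(u+.5)/1.5-.5,(v+.5)/1.5-.5,.06) for u,v in [(301,140),(480,140),(464,384),(313,384)]]
P=np.array(P)[:,:2];print(P.round(4)); print(P.mean(0),np.linalg.norm(np.roll(P,-1,0)-P,axis=1).round(4))
a=P[3]-P[0];b=P[2]-P[1];c=P[0]-P[1];d=P[3]-P[2];print(np.arctan2(a[1],a[0]),np.arctan2(b[1],b[0]),np.arctan2(-c[0],c[1]),np.arctan2(-d[0],d[1]))
M=np.array([ray('wrist',(u+.5)/1.5-.5,(v+.5)/1.5-.5,.003) for u,v in [(638,111),(756,129),(700,283),(592,269)]])[:,:2]
print(M.round(4),M.mean(0),np.arctan2(*(M[3]-M[0])[::-1]),np.arctan2(*(M[2]-M[1])[::-1]))
```

```text
[[ 0.4217 -0.205 ]
 [ 0.4139 -0.0962]
 [ 0.5821 -0.0839]
 [ 0.59   -0.1941]]
[ 0.50192887 -0.14480419] [0.1091 0.1686 0.1105 0.1687]
0.06484583600378055 0.07286775472780165 -3.070246587190399 -3.069840167285141
[[0.3848 0.0261]
 [0.3906 0.1147]
 [0.5084 0.1094]
 [0.5031 0.0194]] [0.44672171 0.06740315] -0.056957005835934535 -0.045279720644467496
```

Call:
step_arm(
  motion=[
    [[0,2.3,24],0.4],
    [[0,0,24],0],
    [[0,0,24],0],
    [[0,0,24],0],
    [[0,0,24],0],
    [[0,0,14],0],
    [[0,0,10],0],
    [[0,0,0],0],
    [[0,0,0],0],
  ],
)

```text
time: 19.98
tool_pos: [0.5026, -0.1482, 0.0562]
tool_rot: [3.142, -0.0, -3.081]
contact_force: [-0.6, 0.2, -0.2]
finger_gap: 0.999
finger_force: 0.0
```

Call:
step_arm(
  motion=[
    [[0,0,0],0],
    [[0,0,0],0],
    [[0,0,0],0],
    [[0,0,0],0],
    [[0,0,0],0],
    [[0,0,0],0],
    [[0,0,0],0],
  ],
  hand=0.5,
  force=50,
)

```text
time: 20.57
tool_pos: [0.5032, -0.1481, 0.0574]
tool_rot: [-3.14, 0.002, -3.082]
contact_force: [-0.8, 0.5, 6.1]
finger_gap: 0.765
finger_force: 56.1
```

Call:
step_arm(
  motion=[
    [[0,0,-10],0],
    [[0,0,-20],0],
    [[0,0,-25],0],
    [[0,0,-25],0],
    [[0,0,-20],0],
    [[0,0,0],0],
    [[0,0,0],0],
  ],
)

```text
time: 21.15
tool_pos: [0.503, -0.148, 0.1575]
tool_rot: [-3.14, 0.003, -3.082]
contact_force: [0.8, -0.5, -2.2]
finger_gap: 0.76
finger_force: 56.2
```

Run:
```python
from h import *
h=here();h[3]=h[3]%360;z=h[2]
a=(.4475,.0675,z,177);b=(.4475,.0675,0.003-.004+.0015,177)
print(h,[round(x,4) for x in b]);rows(line(h,a,9),start=h);print(z-b[2])
```

```text
[np.float64(0.5030014652085054), np.float64(-0.14795590102925402), np.float64(0.15749676446421415), np.float64(183.43451930860803)] [0.4475, 0.0675, 0.0005, 177]
[[[4.7,24.3,0],np.float64(0.7)],[[5,24.2,0],np.float64(0.7)],[[5.4,24.1,0],np.float64(0.7)],[[5.6,24.1,0],np.float64(0.8)],[[5.9,24,0],np.float64(0.7)],[[6.2,23.9,0],np.float64(0.7)],[[6.6,23.9,0],np.float64(0.7)],[[6.8,23.7,0],np.float64(0.7)],[[7.1,23.7,0],np.float64(0.7)]]
0.15699676446421415
```

Call:
step_arm(
  motion=[
    [[4.7,24.3,0],0.7],
    [[5,24.2,0],0.7],
    [[5.4,24.1,0],0.7],
    [[5.6,24.1,0],0.8],
    [[5.9,24,0],0.7],
    [[6.2,23.9,0],0.7],
    [[6.6,23.9,0],0.7],
    [[6.8,23.7,0],0.7],
    [[7.1,23.7,0],0.7],
    [[0,0,0],0],
    [[0,0,0],0],
  ],
)

```text
time: 22.07
tool_pos: [0.4461, 0.0687, 0.1553]
tool_rot: [-3.142, -0.001, 3.092]
contact_force: [-0.4, -1.2, -0.9]
finger_gap: 0.765
finger_force: 56.2
```

Run:
```python
from h import *
st();h=here();h[3]%=360
rows([(.4475,.0675,h[2],177)],start=h);print(h[2]-.0012)
```

```text
{'time': 22.067, 'q': [-0.033, 0.131, -0.343, 1.099, -0.0, 0.016], 'tool_pos': [0.446, 0.069, 0.155], 'tool_rot': [-3.142, -0.001, 3.092], 'contact_force': [-0.36, -1.241, -0.868], 'finger_gap': 0.765, 'finger_force': 56.231}
[[[-1.4,-1.1,-0],0.2]]
0.15405592803606097
```

Call:
step_arm(
  motion=[
    [[-1,-1,25],0],
    [[0,0,30],0],
    [[0,0,30],0],
    [[0,0,30],0],
    [[0,0,20],0],
    [[0,0,12],0],
    [[0,0,6],0],
    [[0,0,0],0],
    [[0,0,0],0],
  ],
)

```text
time: 22.82
tool_pos: [0.4482, 0.0662, 0.0031]
tool_rot: [-3.142, -0.0, 3.089]
contact_force: [0.7, -0.3, -1.4]
finger_gap: 0.756
finger_force: 56.3
```

Call:
step_arm(
  motion=[
    [[0,0,0],0],
    [[0,0,0],0],
    [[0,0,0],0],
    [[0,0,0],0],
  ],
  hand=1,
)

```text
time: 23.15
tool_pos: [0.4484, 0.0667, 0.0036]
tool_rot: [-3.142, 0.001, 3.09]
contact_force: [0.4, -0.2, 0.6]
finger_gap: 1.001
finger_force: 0.0
```

Call:
step_arm(
  motion=[
    [[0,0,-10],0],
    [[0,0,-30],0],
    [[0,0,-40],0],
    [[0,0,-40],0],
    [[0,0,-30],0],
    [[0,0,0],0],
  ],
)

```text
time: 23.65
tool_pos: [0.4506, 0.0667, 0.1591]
tool_rot: [3.141, 0.01, 3.09]
contact_force: [0.7, -0.3, 0.5]
finger_gap: 0.996
finger_force: 0.0
```

```bash
cat > cases.py <<'E'
from h import *
D=(.1,.066,.03)
vision.snapshot('scene');vision.snapshot('side')
print('plat',)
for pt in [(.4635,.357,.015),(.6095,.0605,.015),(.6125,.2085,.015)]:
    m=masks_near('case_1',pt); p,s=fit(*pt,D,m,yaw0=0);print(list(m),p.round(4),np.degrees(p[2]).round(1),round(s,3))
E
python3 - <<'E'
from h import *
st();wshot()
r=models.regions_of('wrist','done_case')[0];print(r['confidence'])
print(fit(.4475,.0675,.018,(.092,.066,.03),{'wrist':np.array(r['mask'])},yaw0=-.05))
r=models.regions_of('wrist','case_1')
for k in r:
    m=np.array(k['mask']);ys,xs=np.nonzero(m)
    p0=ray('wrist',xs.mean(),ys.mean(),.02);f=[fit(p0[0],p0[1],.015,(.1,.066,.03),{'wrist':m},yaw0=y) for y in(-.2,.2)];print(xs.mean().round(),ys.mean().round(),max(f,key=lambda q:q[1]))
E
python3 cases.py
```

```text
{'time': 23.65, 'q': [-0.038, 0.128, -0.336, 1.097, -0.0, 0.014], 'tool_pos': [0.451, 0.067, 0.159], 'tool_rot': [3.141, 0.01, 3.09], 'contact_force': [0.735, -0.288, 0.488], 'finger_gap': 0.996, 'finger_force': 0.0}
0.88
(array([ 0.44760324,  0.06720272, -0.04402071]), np.float64(0.9696320164378444))
482.0 302.0 (array([0.61557548, 0.34790188, 0.94292459]), np.float64(0.7665693201949072))
258.0 306.0 (array([ 0.60888026,  0.06197213, -0.18236479]), np.float64(0.9535711062072229))
493.0 38.0 (array([0.30851677, 0.30330422, 0.36758262]), np.float64(0.9532319371755122))
396.0 278.0 (array([0.53869745, 0.22537583, 0.60936641]), np.float64(0.49983204017926636))
503.0 190.0 (array([0.48018824, 0.37467658, 1.53095241]), np.float64(0.8508815901314212))
plat
['scene', 'side'] [ 0.4645  0.3588 -0.0373] -2.1 0.896
['scene', 'side'] [ 0.6105  0.0625 -0.1578] -9.0 0.891
['scene', 'side'] [0.6131 0.2071 0.178 ] 10.2 0.899
```

Run:
```python
from h import *
h=here();h[3]%=360;a=(.609,.0617,.16,169.8)
rows(line(h,a,8),start=h)
```

```text
[[[-20.2,0.4,-0.9],np.float64(0.9)],[[-20.1,0.8,-1],np.float64(0.9)],[[-20.1,1,-0.9],np.float64(0.9)],[[-20.2,1.4,-1],np.float64(0.9)],[[-20,1.7,-0.9],np.float64(0.9)],[[-20.1,2,-1],np.float64(0.9)],[[-20,2.3,-0.9],np.float64(0.9)],[[-20,2.7,-1],np.float64(0.9)]]
```

Call:
step_arm(
  motion=[
    [[-20.2,0.4,-0.9],0.9],
    [[-20.1,0.8,-1],0.9],
    [[-20.1,1,-0.9],0.9],
    [[-20.2,1.4,-1],0.9],
    [[-20,1.7,-0.9],0.9],
    [[-20.1,2,-1],0.9],
    [[-20,2.3,-0.9],0.9],
    [[-20,2.7,-1],0.9],
    [[0,0,0],0],
    [[0,0,0],0],
    [[0,0,0],0],
  ],
)

```text
time: 25.12
tool_pos: [0.6085, 0.0618, 0.16]
tool_rot: [-3.141, -0.001, 2.964]
contact_force: [0.4, -0.3, 0.0]
finger_gap: 0.998
finger_force: 0.0
```

```bash
cat > wc.py <<'E'
from h import *
import sys
# fit cases seen by the wrist camera at height z; args: x y yawdeg zc
x,y,w,z=map(float,sys.argv[1:5]);st();wshot();u=proj('wrist',[(x,y,z+.015)])[0]
b=[]
for k in models.regions_of('wrist','case_1'):
    m=np.array(k['mask']);ys,xs=np.nonzero(m)
    if np.hypot(xs.mean()-u[0],ys.mean()-u[1])<60:
        p,s=fit(x,y,z,(.1,.066,.03),{'wrist':m},yaw0=np.radians(w));print(p.round(4),np.degrees(p[2]).round(1),round(s,3),k['confidence'])
E
python3 wc.py .609 .0617 -10 .015
```

```text
{'time': 25.117, 'q': [-0.036, 0.391, 0.035, 1.216, -0.0, 0.141], 'tool_pos': [0.609, 0.062, 0.16], 'tool_rot': [-3.141, -0.001, 2.964], 'contact_force': [0.443, -0.292, 0.048], 'finger_gap': 0.998, 'finger_force': 0.0}
[ 0.6099  0.0619 -0.1774] -10.2 0.978 0.72
```

Well centred. I'll lower, grip and lift.

Call:
step_arm(
  motion=[
    [[-1,0,25],0],
    [[0,0,30],0],
    [[0,0,30],0],
    [[0,0,30],0],
    [[0,0,25],0],
    [[0,0,12],0],
    [[0,0,6],0],
    [[0,0,0],0],
    [[0,0,0],0],
  ],
)

```text
time: 25.97
tool_pos: [0.6103, 0.0616, 0.0034]
tool_rot: [3.141, 0.001, 2.964]
contact_force: [-0.0, -0.2, -0.2]
finger_gap: 0.999
finger_force: 0.0
```

Call:
step_arm(
  motion=[
    [[0,0,0],0],
    [[0,0,0],0],
    [[0,0,0],0],
    [[0,0,0],0],
    [[0,0,0],0],
    [[0,0,0],0],
    [[0,0,0],0],
  ],
  hand=0.5,
  force=60,
)

```text
time: 26.55
tool_pos: [0.611, 0.0615, 0.0044]
tool_rot: [3.141, 0.003, 2.964]
contact_force: [-1.0, 0.6, 6.1]
finger_gap: 0.753
finger_force: 67.6
```

Call:
step_arm(
  motion=[
    [[0,0,-10],0],
    [[0,0,-25],0],
    [[0,0,-35],0],
    [[0,0,-35],0],
    [[0,0,-35],0],
    [[0,0,-20],0],
    [[0,0,0],0],
    [[0,0,0],0],
    [[0,0,0],0],
  ],
)

```text
time: 27.3
tool_pos: [0.6096, 0.0616, 0.1621]
tool_rot: [-3.141, -0.001, 2.964]
contact_force: [-0.5, -1.1, -2.2]
finger_gap: 0.757
finger_force: 67.0
```

Run:
```python
from h import *
st();h=here();h[3]%=360;a=(.5015,-.1452,h[2],184.07)
rows(line(h,a,10),start=h)
```

```text
{'time': 27.3, 'q': [-0.036, 0.392, 0.041, 1.221, -0.0, 0.141], 'tool_pos': [0.61, 0.062, 0.162], 'tool_rot': [-3.141, -0.001, 2.964], 'contact_force': [-0.467, -1.063, -2.192], 'finger_gap': 0.757, 'finger_force': 66.984}
[[[7,-22.3,-0],np.float64(-1.4)],[[7.5,-22,-0],np.float64(-1.4)],[[8.1,-21.9,-0],np.float64(-1.5)],[[8.6,-21.7,-0],np.float64(-1.4)],[[9.2,-21.5,-0],np.float64(-1.4)],[[9.7,-21.2,-0],np.float64(-1.4)],[[10.2,-21,-0],np.float64(-1.5)],[[10.7,-20.7,-0],np.float64(-1.4)],[[11.3,-20.4,-0],np.float64(-1.4)],[[11.7,-20.2,-0],np.float64(-1.4)]]
```

Call:
step_arm(
  motion=[
    [[7,-22.3,0],-1.4],
    [[7.5,-22,0],-1.4],
    [[8.1,-21.9,0],-1.5],
    [[8.6,-21.7,0],-1.4],
    [[9.2,-21.5,0],-1.4],
    [[9.7,-21.2,0],-1.4],
    [[10.2,-21,0],-1.5],
    [[10.7,-20.7,0],-1.4],
    [[11.3,-20.4,0],-1.4],
    [[11.7,-20.2,0],-1.4],
    [[0,0,0],0],
    [[0,0,0],0],
  ],
)

```text
time: 28.3
tool_pos: [0.501, -0.1458, 0.1613]
tool_rot: [3.14, -0.002, -3.074]
contact_force: [-0.4, -0.4, -1.3]
finger_gap: 0.761
finger_force: 67.0
```

Call:
step_arm(
  motion=[
    [[0,0,0],0],
    [[0,0,0],0],
  ],
)

```text
time: 28.47
tool_pos: [0.5021, -0.1445, 0.162]
tool_rot: [3.141, -0.001, -3.071]
contact_force: [0.1, 0.6, -1.3]
finger_gap: 0.758
finger_force: 67.0
```

Run:
```python
from h import *
s=st();h=here();h[3]%=360
rows([(.5015,-.1452,.0645,184.07)],start=h)
z=s['tool_pos'][2]+.011
vision.snapshot('scene');vision.snapshot('side')
m=masks_near('case_1',(.5015,-.1452,z))
if m: print(list(m),fit(.5015,-.1452,z,(.1,.066,.03),m,yaw0=.07))
```

```text
{'time': 28.467, 'q': [-0.441, 0.243, -0.179, 1.149, 0.0, -0.512], 'tool_pos': [0.502, -0.144, 0.162], 'tool_rot': [3.141, -0.001, -3.071], 'contact_force': [0.058, 0.604, -1.271], 'finger_gap': 0.758, 'finger_force': 66.979}
[[[0.6,-0.7,97.5],-0]]
['scene', 'side'] (array([ 0.50234194, -0.14412516,  0.11770843]), np.float64(0.6415115560681373))
```

Call:
step_arm(
  motion=[
    [[0,0,20],0],
    [[0,0,25],0],
    [[0,0,25],0],
    [[0,0,15],0],
    [[0,0,8],0],
    [[0,0,4],0],
    [[0,0,0],0],
    [[0,0,0],0],
  ],
)

```text
time: 29.33
tool_pos: [0.5027, -0.1453, 0.0664]
tool_rot: [-3.141, 0.001, -3.071]
contact_force: [0.4, -0.7, -2.2]
finger_gap: 0.76
finger_force: 67.0
```

Call:
step_arm(
  motion=[
    [[0,0,0],0],
    [[0,0,0],0],
    [[0,0,0],0],
    [[0,0,0],0],
  ],
  hand=1,
)

```text
time: 29.67
tool_pos: [0.5024, -0.1454, 0.0661]
tool_rot: [-3.141, 0.001, -3.071]
contact_force: [0.8, 0.5, -0.3]
finger_gap: 0.999
finger_force: 0.0
```

Call:
step_arm(
  motion=[
    [[0,0,-10],0],
    [[0,0,-25],0],
    [[0,0,-35],0],
    [[0,0,-35],0],
    [[0,0,-30],0],
    [[0,0,0],0],
    [[0,0,0],0],
    [[0,0,0],0],
  ],
)

```text
time: 30.33
tool_pos: [0.5019, -0.1451, 0.2007]
tool_rot: [-3.141, 0.0, -3.071]
contact_force: [0.7, 0.6, -0.2]
finger_gap: 1.002
finger_force: 0.0
```

```bash
python3 wc.py .5015 -.1452 4 .075
python3 - <<'E'
from h import *
wcam();im=wshot();cv2.imwrite('pics/i.png',cv2.resize(im[:,:,::-1],None,fx=1.5,fy=1.5))
h=here();h[3]%=360;a=(.613,.208,h[2],190)
rows(line(h,a,14),start=h)
E
```

```text
{'time': 30.333, 'q': [-0.442, 0.223, -0.106, 1.242, -0.0, -0.512], 'tool_pos': [0.502, -0.145, 0.201], 'tool_rot': [-3.141, 0.0, -3.071], 'contact_force': [0.707, 0.555, -0.226], 'finger_gap': 1.002, 'finger_force': 0.0}
[ 0.5014 -0.1447  0.0756] 4.3 0.98 0.96
[[[-9.7,24.6,0],np.float64(-0.4)],[[-9.9,24.5,0],np.float64(-0.5)],[[-10.1,24.5,0],np.float64(-0.4)],[[-10.2,24.3,0],np.float64(-0.4)],[[-10.5,24.3,0],np.float64(-0.4)],[[-10.6,24.2,0],np.float64(-0.5)],[[-10.8,24.2,0],np.float64(-0.4)],[[-11,24,0],np.float64(-0.4)],[[-11.1,24,0],np.float64(-0.4)],[[-11.3,23.9,0],np.float64(-0.5)],[[-11.6,23.8,0],np.float64(-0.4)],[[-11.7,23.7,0],np.float64(-0.4)]]
[[[-11.8,23.6,0],np.float64(-0.4)],[[-12,23.6,0],np.float64(-0.5)]]
```

View pics/i.png

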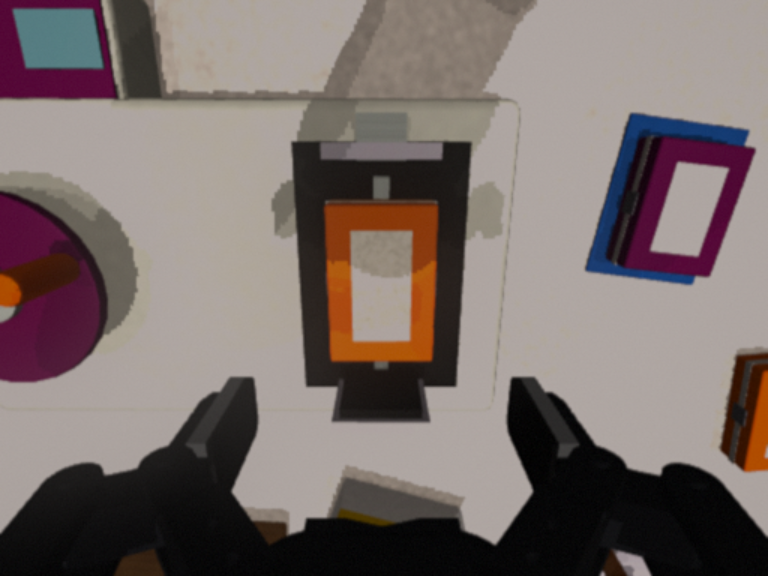

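The first orange case sits centred on the platform at (380,280), and the purple case is on the mat at (680,205). On to the next case.

Call:
step_arm(
  motion=[
    [[-9.7,24.6,0],-0.4],
    [[-9.9,24.5,0],-0.5],
    [[-10.1,24.5,0],-0.4],
    [[-10.2,24.3,0],-0.4],
    [[-10.5,24.3,0],-0.4],
    [[-10.6,24.2,0],-0.5],
    [[-10.8,24.2,0],-0.4],
    [[-11,24,0],-0.4],
    [[-11.1,24,0],-0.4],
    [[-11.3,23.9,0],-0.5],
    [[-11.6,23.8,0],-0.4],
    [[-11.7,23.7,0],-0.4],
  ],
)

```text
time: 31.48
tool_pos: [0.5975, 0.1587, 0.1995]
tool_rot: [3.142, -0.002, -2.982]
contact_force: [0.4, -0.6, -0.2]
finger_gap: 0.998
finger_force: 0.0
```

Call:
step_arm(
  motion=[
    [[-11.8,23.6,10],-0.4],
    [[-12,23.6,30],-0.5],
    [[0,0,0],0],
    [[0,0,0],0],
    [[0,0,0],0],
  ],
)

```text
time: 31.9
tool_pos: [0.6132, 0.2076, 0.16]
tool_rot: [-3.141, -0.002, -2.966]
contact_force: [0.5, -0.3, 0.6]
finger_gap: 0.999
finger_force: 0.0
```

```bash
python3 wc.py .613 .208 10 .015
```

```text
{'time': 31.9, 'q': [0.197, 0.452, 0.132, 1.253, -0.0, 0.022], 'tool_pos': [0.613, 0.208, 0.16], 'tool_rot': [-3.141, -0.002, -2.966], 'contact_force': [0.531, -0.293, 0.635], 'finger_gap': 0.999, 'finger_force': 0.0}
[0.6126 0.2078 0.1693] 9.7 0.981 0.73
```

Call:
step_arm(
  motion=[
    [[0,0,25],0],
    [[0,0,30],0],
    [[0,0,30],0],
    [[0,0,30],0],
    [[0,0,25],0],
    [[0,0,11],0],
    [[0,0,6],0],
    [[0,0,0],0],
    [[0,0,0],0],
  ],
)

```text
time: 32.75
tool_pos: [0.6144, 0.2076, 0.0051]
tool_rot: [3.142, 0.002, -2.967]
contact_force: [0.6, 0.7, -0.2]
finger_gap: 1.0
finger_force: 0.0
```

Call:
step_arm(
  motion=[
    [[0,0,0],0],
    [[0,0,0],0],
    [[0,0,0],0],
    [[0,0,0],0],
    [[0,0,0],0],
    [[0,0,0],0],
    [[0,0,0],0],
  ],
  hand=0.5,
  force=60,
)

```text
time: 33.33
tool_pos: [0.6145, 0.208, 0.0057]
tool_rot: [-3.141, 0.003, -2.967]
contact_force: [-0.6, -1.4, 7.2]
finger_gap: 0.756
finger_force: 67.6
```

Call:
step_arm(
  motion=[
    [[0,0,-10],0],
    [[0,0,-25],0],
    [[0,0,-35],0],
    [[0,0,-35],0],
    [[0,0,-35],0],
    [[0,0,-35],0],
    [[0,0,0],0],
    [[0,0,0],0],
    [[0,0,0],0],
  ],
)

```text
time: 34.08
tool_pos: [0.6131, 0.2078, 0.1788]
tool_rot: [3.142, 0.0, -2.967]
contact_force: [-0.6, -1.0, -2.1]
finger_gap: 0.756
finger_force: 67.0
```

Run:
```python
from h import *
st();h=here();h[3]%=360;a=(.5022,-.1449,h[2],184.1)
rows(line(h,a,15),start=h)
```

```text
{'time': 34.083, 'q': [0.197, 0.443, 0.167, 1.294, 0.0, 0.022], 'tool_pos': [0.613, 0.208, 0.179], 'tool_rot': [3.142, 0.0, -2.967], 'contact_force': [-0.644, -1.005, -2.062], 'finger_gap': 0.756, 'finger_force': 67.032}
[[[11.4,-21.9,-0],np.float64(0.4)],[[11.2,-21.9,-0],np.float64(0.4)],[[11.1,-22,-0],np.float64(0.4)],[[10.9,-22.1,-0],np.float64(0.4)],[[10.8,-22.2,-0],np.float64(0.4)],[[10.6,-22.3,-0],np.float64(0.4)],[[10.4,-22.3,-0],np.float64(0.4)],[[10.3,-22.4,-0],np.float64(0.4)],[[10.1,-22.4,-0],np.float64(0.4)],[[10,-22.6,-0],np.float64(0.4)],[[9.8,-22.6,-0],np.float64(0.3)],[[9.8,-22.6,-0],np.float64(0.4)]]
[[[9.5,-22.8,-0],np.float64(0.4)],[[9.4,-22.8,-0],np.float64(0.4)],[[9.2,-22.8,-0],np.float64(0.4)]]
```

Call:
step_arm(
  motion=[
    [[11.4,-21.9,0],0.4],
    [[11.2,-21.9,0],0.4],
    [[11.1,-22,0],0.4],
    [[10.9,-22.1,0],0.4],
    [[10.8,-22.2,0],0.4],
    [[10.6,-22.3,0],0.4],
    [[10.4,-22.3,0],0.4],
    [[10.3,-22.4,0],0.4],
    [[10.1,-22.4,0],0.4],
    [[10,-22.6,0],0.4],
    [[9.8,-22.6,0],0.3],
    [[9.8,-22.6,0],0.4],
  ],
)

```text
time: 35.08
tool_pos: [0.5233, -0.0751, 0.1771]
tool_rot: [3.14, -0.003, -3.049]
contact_force: [-0.1, 0.2, -2.1]
finger_gap: 0.756
finger_force: 66.9
```

Call:
step_arm(
  motion=[
    [[9.5,-22.8,0],0.4],
    [[9.4,-22.8,0],0.4],
    [[9.2,-22.8,0],0.4],
    [[0,0,0],0],
    [[0,0,0],0],
    [[0,0,0],0],
  ],
)

```text
time: 35.58
tool_pos: [0.502, -0.1445, 0.1777]
tool_rot: [3.14, -0.002, -3.07]
contact_force: [0.2, -0.5, -1.7]
finger_gap: 0.758
finger_force: 67.0
```

Run:
```python
from h import *
s=st();h=here();h[3]%=360
rows([(.5022,-.1449,.097,184.1)],start=h)
wshot()
for k in models.regions_of('wrist','case_1'):
    m=np.array(k['mask']);ys,xs=np.nonzero(m);print(xs.mean(),ys.mean(),len(xs),k['confidence'])
```

```text
{'time': 35.583, 'q': [-0.441, 0.235, -0.149, 1.189, 0.0, -0.513], 'tool_pos': [0.502, -0.145, 0.178], 'tool_rot': [3.14, -0.002, -3.07], 'contact_force': [0.165, -0.493, -1.702], 'finger_gap': 0.758, 'finger_force': 66.999}
[[[-0.2,-0.4,80.7],-0]]
253.1344860710855 147.31268011527376 2082 0.91
254.50671596740114 250.59308028976758 26504 0.81
```

Call:
step_arm(
  motion=[
    [[0,0,20],0],
    [[0,0,25],0],
    [[0,0,20],0],
    [[0,0,10],0],
    [[0,0,4],0],
    [[0,0,2],0],
    [[0,0,0],0],
    [[0,0,0],0],
  ],
)

```text
time: 36.35
tool_pos: [0.5031, -0.145, 0.0985]
tool_rot: [-3.141, 0.001, -3.069]
contact_force: [-0.3, -0.6, -1.0]
finger_gap: 0.759
finger_force: 67.0
```

Call:
step_arm(
  motion=[
    [[0,0,0],0],
    [[0,0,0],0],
    [[0,0,0],0],
    [[0,0,0],0],
  ],
  hand=1,
)

```text
time: 36.68
tool_pos: [0.5027, -0.145, 0.098]
tool_rot: [-3.141, 0.001, -3.07]
contact_force: [0.3, -0.1, 0.4]
finger_gap: 0.995
finger_force: 0.0
```

Call:
step_arm(
  motion=[
    [[0,0,-10],0],
    [[0,0,-25],0],
    [[0,0,-35],0],
    [[0,0,-35],0],
    [[0,0,0],0],
    [[0,0,0],0],
    [[0,0,0],0],
  ],
)

```text
time: 37.27
tool_pos: [0.5024, -0.1448, 0.2028]
tool_rot: [-3.141, 0.0, -3.07]
contact_force: [0.5, -0.3, -0.4]
finger_gap: 1.001
finger_force: 0.0
```

```bash
python3 wc.py .5015 -.1452 4 .105
python3 - <<'E'
from h import *
h=here();h[3]%=360;a=(.4635,.3575,.2,178.5);b=(.52,.1,.2,181)
rows(line(h,b,9)+line(b,a,10),start=h)
E
```

```text
{'time': 37.267, 'q': [-0.441, 0.222, -0.101, 1.248, -0.0, -0.513], 'tool_pos': [0.502, -0.145, 0.203], 'tool_rot': [-3.141, 0.0, -3.07], 'contact_force': [0.512, -0.297, -0.392], 'finger_gap': 1.001, 'finger_force': 0.0}
[ 0.5015 -0.1444  0.0744] 4.3 0.979 0.87
[[[-4,27,0.2],np.float64(0.3)],[[-3.8,27,0.2],np.float64(0.4)],[[-3.6,27,0.2],np.float64(0.3)],[[-3.5,27,0.2],np.float64(0.4)],[[-3.3,27,0.2],np.float64(0.3)],[[-3.1,27.1,0.2],np.float64(0.4)],[[-3,27.1,0.1],np.float64(0.3)],[[-2.8,27.1,0.2],np.float64(0.4)],[[-2.6,27.1,0.2],np.float64(0.3)],[[5.2,25.9,0],np.float64(0.3)],[[5.3,25.8,0],np.float64(0.2)],[[5.4,25.8,0],np.float64(0.3)]]
[[[5.6,25.8,0],np.float64(0.2)],[[5.6,25.7,0],np.float64(0.3)],[[5.8,25.8,0],np.float64(0.2)],[[5.8,25.7,0],np.float64(0.3)],[[6,25.6,0],np.float64(0.2)],[[6.1,25.7,0],np.float64(0.3)],[[6.2,25.6,0],np.float64(0.2)]]
```

Call:
step_arm(
  motion=[
    [[-4,27,0],0.3],
    [[-3.8,27,0],0.4],
    [[-3.6,27,0],0.3],
    [[-3.5,27,0],0.4],
    [[-3.3,27,0],0.3],
    [[-3.1,27.1,0],0.4],
    [[-3,27.1,0],0.3],
    [[-2.8,27.1,0],0.4],
    [[-2.6,27.1,0],0.3],
    [[5.2,25.9,0],0.3],
    [[5.3,25.8,0],0.2],
    [[5.4,25.8,0],0.3],
  ],
)

```text
time: 38.37
tool_pos: [0.5027, 0.1781, 0.2013]
tool_rot: [-3.141, -0.002, -3.138]
contact_force: [0.4, 0.2, -0.2]
finger_gap: 1.004
finger_force: 0.0
```

Call:
step_arm(
  motion=[
    [[5.6,25.8,0],0.2],
    [[5.6,25.7,0],0.3],
    [[5.8,25.8,0],0.2],
    [[5.8,25.7,10],0.3],
    [[6,25.6,10],0.2],
    [[6.1,25.7,10],0.3],
    [[6.2,25.6,10],0.2],
    [[0,0,0],0],
    [[0,0,0],0],
    [[0,0,0],0],
  ],
)

```text
time: 39.2
tool_pos: [0.4638, 0.3569, 0.1618]
tool_rot: [-3.14, -0.001, 3.116]
contact_force: [-0.0, -0.2, 0.3]
finger_gap: 0.996
finger_force: 0.0
```

```bash
python3 wc.py .4635 .3575 -1 .015
```

```text
{'time': 39.2, 'q': [0.513, 0.347, -0.03, 1.196, -0.0, 0.538], 'tool_pos': [0.464, 0.357, 0.162], 'tool_rot': [-3.14, -0.001, 3.116], 'contact_force': [-0.003, -0.195, 0.308], 'finger_gap': 0.996, 'finger_force': 0.0}
[ 0.463   0.358  -0.0414] -2.4 0.977 0.82
```

Call:
step_arm(
  motion=[
    [[0,1,25],0.9],
    [[0,0,30],0],
    [[0,0,30],0],
    [[0,0,30],0],
    [[0,0,25],0],
    [[0,0,12],0],
    [[0,0,6],0],
    [[0,0,0],0],
    [[0,0,0],0],
  ],
)

```text
time: 40.05
tool_pos: [0.4648, 0.358, 0.0054]
tool_rot: [3.141, 0.001, 3.099]
contact_force: [-0.1, 0.5, 1.5]
finger_gap: 1.0
finger_force: 0.0
```

Call:
step_arm(
  motion=[
    [[0,0,0],0],
    [[0,0,0],0],
    [[0,0,0],0],
    [[0,0,0],0],
    [[0,0,0],0],
    [[0,0,0],0],
    [[0,0,0],0],
  ],
  hand=0.5,
  force=60,
)

```text
time: 40.63
tool_pos: [0.4649, 0.3585, 0.0063]
tool_rot: [3.141, 0.003, 3.1]
contact_force: [-0.8, -1.7, 6.5]
finger_gap: 0.757
finger_force: 66.7
```

Call:
step_arm(
  motion=[
    [[0,0,-10],0],
    [[0,0,-25],0],
    [[0,0,-35],0],
    [[0,0,-35],0],
    [[0,0,-35],0],
    [[0,0,-35],0],
    [[0,0,-25],0],
    [[0,0,0],0],
    [[0,0,0],0],
    [[0,0,0],0],
  ],
)

```text
time: 41.47
tool_pos: [0.4637, 0.358, 0.2045]
tool_rot: [-3.141, -0.0, 3.1]
contact_force: [0.0, -0.1, -1.9]
finger_gap: 0.758
finger_force: 66.9
```

Run:
```python
from h import *
st();h=here();h[3]%=360;a=(.5024,-.1448,h[2],184.1)
b=(.51,.1,h[2],181)
rows(line(h,b,10)+line(b,a,10),start=h)
```

```text
{'time': 41.467, 'q': [0.514, 0.329, 0.053, 1.296, 0.0, 0.556], 'tool_pos': [0.464, 0.358, 0.204], 'tool_rot': [-3.141, -0.0, 3.1], 'contact_force': [0.049, -0.132, -1.924], 'finger_gap': 0.758, 'finger_force': 66.88}
[[[-5.7,-25.6,-0],np.float64(-0.3)],[[-5.6,-25.6,-0],np.float64(-0.4)],[[-5.3,-25.7,-0],np.float64(-0.3)],[[-5.3,-25.7,-0],np.float64(-0.4)],[[-5,-25.7,-0],np.float64(-0.3)],[[-5,-25.7,-0],np.float64(-0.3)],[[-4.8,-25.8,-0],np.float64(-0.4)],[[-4.6,-25.8,-0],np.float64(-0.3)],[[-4.5,-25.8,-0],np.float64(-0.3)],[[-4.3,-25.9,-0],np.float64(-0.4)],[[1.2,-24.5,-0],np.float64(-0.3)],[[1.3,-24.4,-0],np.float64(-0.3)]]
[[[1.5,-24.5,-0],np.float64(-0.3)],[[1.5,-24.4,-0],np.float64(-0.3)],[[1.8,-24.4,-0],np.float64(-0.3)],[[1.8,-24.5,-0],np.float64(-0.3)],[[2,-24.4,-0],np.float64(-0.3)],[[2.1,-24.4,-0],np.float64(-0.4)],[[2.2,-24.4,-0],np.float64(-0.3)],[[2.4,-24.3,-0],np.float64(-0.3)]]
```

Call:
step_arm(
  motion=[
    [[-5.7,-25.6,0],-0.3],
    [[-5.6,-25.6,0],-0.4],
    [[-5.3,-25.7,0],-0.3],
    [[-5.3,-25.7,0],-0.4],
    [[-5,-25.7,0],-0.3],
    [[-5,-25.7,0],-0.3],
    [[-4.8,-25.8,0],-0.4],
    [[-4.6,-25.8,0],-0.3],
    [[-4.5,-25.8,0],-0.3],
    [[-4.3,-25.9,0],-0.4],
    [[1.2,-24.5,0],-0.3],
    [[1.3,-24.4,0],-0.3],
  ],
)

```text
time: 42.47
tool_pos: [0.5081, 0.05, 0.203]
tool_rot: [3.141, -0.003, -3.113]
contact_force: [0.5, -0.8, -1.5]
finger_gap: 0.758
finger_force: 66.8
```

Call:
step_arm(
  motion=[
    [[1.5,-24.5,0],-0.3],
    [[1.5,-24.4,0],-0.3],
    [[1.8,-24.4,0],-0.3],
    [[1.8,-24.5,0],-0.3],
    [[2,-24.4,0],-0.3],
    [[2.1,-24.4,0],-0.4],
    [[2.2,-24.4,0],-0.3],
    [[2.4,-24.3,0],-0.3],
    [[0,0,0],0],
    [[0,0,0],0],
    [[0,0,0],0],
  ],
)

```text
time: 43.38
tool_pos: [0.5022, -0.1441, 0.2036]
tool_rot: [3.14, -0.002, -3.07]
contact_force: [0.1, 0.5, -0.8]
finger_gap: 0.757
finger_force: 66.9
```

Run:
```python
from h import *
s=st();h=here();h[3]%=360
rows([(.5024,-.1448,.128,184.1)],start=h)
```

```text
{'time': 43.383, 'q': [-0.44, 0.223, -0.098, 1.252, 0.0, -0.512], 'tool_pos': [0.502, -0.144, 0.204], 'tool_rot': [3.14, -0.002, -3.07], 'contact_force': [0.127, 0.493, -0.831], 'finger_gap': 0.757, 'finger_force': 66.863}
[[[-0.1,-0.7,75.6],-0]]
```

Call:
step_arm(
  motion=[
    [[0,-0.5,20],0],
    [[0,0,25],0],
    [[0,0,15],0],
    [[0,0,9],0],
    [[0,0,4],0],
    [[0,0,3],0],
    [[0,0,0],0],
    [[0,0,0],0],
  ],
)

```text
time: 44.05
tool_pos: [0.5032, -0.1451, 0.1293]
tool_rot: [-3.141, 0.001, -3.069]
contact_force: [0.5, 0.2, -0.5]
finger_gap: 0.759
finger_force: 66.9
```

Call:
step_arm(
  motion=[
    [[0,0,0],0],
    [[0,0,0],0],
    [[0,0,0],0],
    [[0,0,0],0],
  ],
  hand=1,
)

```text
time: 44.38
tool_pos: [0.503, -0.1452, 0.129]
tool_rot: [-3.141, 0.001, -3.07]
contact_force: [0.1, 1.0, 0.4]
finger_gap: 0.999
finger_force: 0.0
```

Call:
step_arm(
  motion=[
    [[0,0,-10],0],
    [[0,0,-25],0],
    [[0,0,-35],0],
    [[0,0,-35],0],
    [[0,0,0],0],
    [[0,0,0],0],
    [[0,0,0],0],
  ],
)

```text
time: 44.97
tool_pos: [0.5027, -0.145, 0.2338]
tool_rot: [-3.141, 0.0, -3.07]
contact_force: [0.1, 0.2, -0.3]
finger_gap: 1.003
finger_force: 0.0
```

```bash
python3 wc.py .5015 -.1452 4 .135
python3 - <<'E'
from h import *
im=vision.snapshot('side');cv2.imwrite('pics/j.png',cv2.resize(im[190:384,180:380,::-1],None,fx=3,fy=3))
wshot();r=models.regions_of('wrist','done_case')
for k in r[:2]: print(k['confidence'],fit(.4475,.0675,.018,(.092,.066,.03),{'wrist':np.array(k['mask'])},yaw0=-.05))
E
```

```text
{'time': 44.967, 'q': [-0.441, 0.212, -0.035, 1.324, 0.0, -0.513], 'tool_pos': [0.503, -0.145, 0.234], 'tool_rot': [-3.141, 0.0, -3.07], 'contact_force': [0.14, 0.166, -0.307], 'finger_gap': 1.003, 'finger_force': 0.0}
[ 0.5013 -0.1447  0.079 ] 4.5 0.976 0.76
```

View pics/j.png

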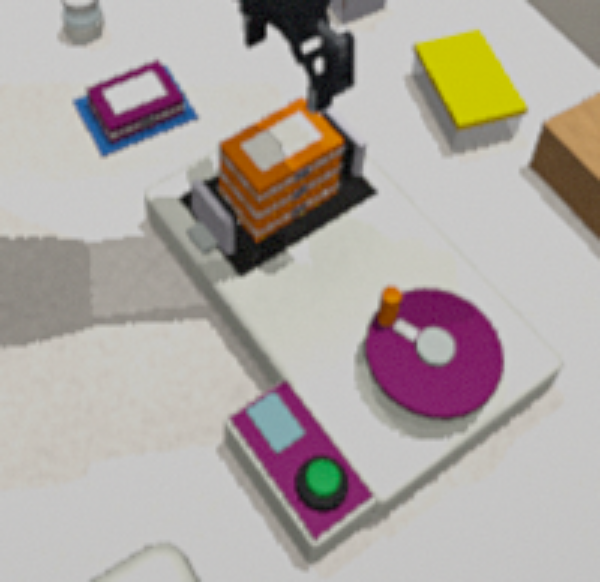

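The column of three is square, the purple case is on the mat, and the jaws are open. Next I'll go to the knob.

Run:
```python
from h import *
h=here();h[3]%=360;a=(.498,-.326,.21,300);b=(.498,-.326,.111,300)
rows(line(h,a,18)+line(a,b,5),start=h)
```

```text
[[[1,-10,1.3],np.float64(-6.4)],[[2.1,-9.9,1.2],np.float64(-6.5)],[[3.1,-9.5,1.3],np.float64(-6.4)],[[4.3,-9.1,1.3],np.float64(-6.5)],[[5.2,-8.6,1.2],np.float64(-6.4)],[[6.2,-8,1.3],np.float64(-6.4)],[[7,-7.2,1.2],np.float64(-6.5)],[[7.7,-6.4,1.3],np.float64(-6.4)],[[8.5,-5.5,1.3],np.float64(-6.4)],[[9,-4.5,1.2],np.float64(-6.5)],[[9.4,-3.4,1.3],np.float64(-6.4)],[[9.8,-2.4,1.3],np.float64(-6.5)]]
[[[10,-1.3,1.2],np.float64(-6.4)],[[10.1,-0.1,1.3],np.float64(-6.4)],[[10,1,1.2],np.float64(-6.5)],[[9.8,2.1,1.3],np.float64(-6.4)],[[9.6,3.2,1.3],np.float64(-6.4)],[[9.1,4.2,1.2],np.float64(-6.5)],[[-0,0,19.8],np.float64(0.0)],[[-0,0,19.8],np.float64(0.0)],[[-0,0,19.8],np.float64(0.0)],[[-0,0,19.8],np.float64(0.0)],[[-0,0,19.8],np.float64(0.0)]]
```

Call:
step_arm(
  motion=[
    [[1,-10,0],-6.4],
    [[2.1,-9.9,0],-6.5],
    [[3.1,-9.5,0],-6.4],
    [[4.3,-9.1,1.3],-6.5],
    [[5.2,-8.6,2],-6.4],
    [[6.2,-8,2],-6.4],
    [[7,-7.2,2],-6.5],
    [[7.7,-6.4,2],-6.4],
    [[8.5,-5.5,2],-6.4],
    [[9,-4.5,1.2],-6.5],
    [[9.4,-3.4,1.3],-6.4],
    [[9.8,-2.4,1.3],-6.5],
  ],
)

```text
time: 46.22
tool_pos: [0.4996, -0.2661, 0.2178]
tool_rot: [3.141, 0.001, -1.715]
contact_force: [0.1, 0.6, 0.3]
finger_gap: 1.006
finger_force: 0.0
```

Call:
step_arm(
  motion=[
    [[10,-1.3,1.2],-6.4],
    [[10.1,-0.1,1.3],-6.4],
    [[10,1,1.2],-6.5],
    [[9.8,2.1,1.3],-6.4],
    [[9.6,3.2,1.3],-6.4],
    [[9.1,4.2,1.2],-6.5],
    [[0,0,0],0],
    [[0,0,0],0],
    [[0,0,0],0],
  ],
)

```text
time: 46.97
tool_pos: [0.4983, -0.3257, 0.2107]
tool_rot: [3.141, 0.001, -1.051]
contact_force: [-0.2, 0.7, -0.3]
finger_gap: 1.004
finger_force: 0.0
```

Run:
```python
from h import *
st();wshot()
for n in ['wheel_knob','wheel_axis']: print(n,[(np.round(r['at'],4).tolist(),round(r['confidence'],2)) for r in models.spot_point('wrist',n)[:2]])
```

```text
{'time': 46.967, 'q': [-0.72, 0.343, 0.091, 1.319, 0.0, -2.811], 'tool_pos': [0.498, -0.326, 0.211], 'tool_rot': [3.141, 0.001, -1.051], 'contact_force': [-0.218, 0.663, -0.343], 'finger_gap': 1.004, 'finger_force': 0.0}
wheel_knob [([0.4982, -0.3257, 0.1254], 0.78), ([0.5015, -0.1468, 0.1324], 0.37)]
wheel_axis [([0.5162, -0.3727, 0.1005], 0.98)]
```

Call:
step_arm(
  motion=[
    [[0,0,20],0],
    [[0,0,20],0],
    [[0,0,20],0],
    [[0,0,20],0],
    [[0,0,19],0],
    [[0,0,0],0],
    [[0,0,0],0],
    [[0,0,0],0],
  ],
)

```text
time: 47.78
tool_pos: [0.4989, -0.3263, 0.1132]
tool_rot: [-3.141, -0.001, -1.047]
contact_force: [0.2, -0.4, -0.1]
finger_gap: 0.999
finger_force: 0.0
```

Call:
step_arm(
  motion=[
    [[0,0,0],0],
    [[0,0,0],0],
    [[0,0,0],0],
    [[0,0,0],0],
    [[0,0,0],0],
    [[0,0,0],0],
    [[0,0,0],0],
    [[0,0,0],0],
  ],
  hand=0.1,
  force=40,
)

```text
time: 48.45
tool_pos: [0.4984, -0.3262, 0.1123]
tool_rot: [-3.142, -0.0, -1.047]
contact_force: [-0.8, 1.2, 4.1]
finger_gap: 0.199
finger_force: 38.9
```

Run:
```python
from h import *
st();c=np.array((.5168,-.3712));f=113.
P=[]
for i in range(1,37):
    a=np.radians(f-7*i);P.append((c[0]+.048*np.cos(a),c[1]+.048*np.sin(a),.111,300-7*i))
rows(P,start=(.498,-.326,.111,300))
```

```text
{'time': 48.45, 'q': [-0.72, 0.392, -0.092, 1.087, -0.0, -2.815], 'tool_pos': [0.498, -0.326, 0.112], 'tool_rot': [-3.142, -0.0, -1.047], 'contact_force': [-0.813, 1.185, 4.089], 'finger_gap': 0.199, 'finger_force': 38.942}
[[[2,-5.3,-0],7],[[1,-5.8,-0],7],[[1.1,-5.7,-0],7],[[1.1,-5.8,-0],7],[[1,-5.7,-0],7],[[1.1,-5.8,-0],7],[[1.1,-5.8,-0],7],[[1,-5.7,-0],7],[[1.1,-5.8,-0],7],[[1.1,-5.8,-0],7],[[1.1,-5.7,-0],7],[[1,-5.8,-0],7]]
[[[1.1,-5.7,-0],7],[[1,-5.8,-0],7],[[1.1,-5.8,-0],7],[[1.1,-5.7,-0],7],[[1,-5.8,-0],7],[[1.1,-5.8,-0],7],[[1.1,-5.7,-0],7],[[1.1,-5.8,-0],7],[[1,-5.8,-0],7],[[1.1,-5.7,-0],7],[[1.1,-5.8,-0],7],[[1,-5.7,-0],7]]
[[[1.1,-5.8,-0],7],[[1.1,-5.8,-0],7],[[1,-5.7,-0],7],[[1.1,-5.8,-0],7],[[1.1,-5.8,-0],7],[[1,-5.7,-0],7],[[1.1,-5.8,-0],7],[[1.1,-5.7,-0],7],[[1,-5.8,-0],7],[[1.1,-5.8,-0],7],[[1.1,-5.7,-0],7],[[1,-5.8,-0],7]]
```

Call:
step_arm(
  motion=[
    [[2,-5.3,0],7],
    [[1,-5.8,0],7],
    [[1.1,-5.7,0],7],
    [[1.1,-5.8,0],7],
    [[1,-5.7,0],7],
    [[1.1,-5.8,0],7],
    [[1.1,-5.8,0],7],
    [[1,-5.7,0],7],
    [[1.1,-5.8,0],7],
    [[1.1,-5.8,0],7],
    [[1.1,-5.7,0],7],
    [[1,-5.8,0],7],
  ],
)

```text
time: 49.45
tool_pos: [0.5592, -0.3471, 0.1123]
tool_rot: [3.14, 0.001, -2.518]
contact_force: [-4.5, 4.7, 6.5]
finger_gap: 0.199
finger_force: 39.5
```

Call:
step_arm(
  motion=[
    [[1.1,-5.7,0],7],
    [[1,-5.8,0],7],
    [[1.1,-5.8,0],7],
    [[1.1,-5.7,0],7],
    [[1,-5.8,0],7],
    [[1.1,-5.8,0],7],
    [[1.1,-5.7,0],7],
    [[1.1,-5.8,0],7],
    [[1,-5.8,0],7],
    [[1.1,-5.7,0],7],
    [[1.1,-5.8,0],7],
    [[1,-5.7,0],7],
  ],
)

```text
time: 50.45
tool_pos: [0.5447, -0.4093, 0.1123]
tool_rot: [3.14, -0.002, 2.299]
contact_force: [-2.0, 9.2, 8.6]
finger_gap: 0.196
finger_force: 39.5
```

Call:
step_arm(
  motion=[
    [[1.1,-5.8,0],7],
    [[1.1,-5.8,0],7],
    [[1,-5.7,0],7],
    [[1.1,-5.8,0],7],
    [[1.1,-5.8,0],7],
    [[1,-5.7,0],7],
    [[1.1,-5.8,0],7],
    [[1.1,-5.7,0],7],
    [[1,-5.8,0],7],
    [[1.1,-5.8,0],7],
    [[1.1,-5.7,0],7],
    [[1,-5.8,0],7],
  ],
)

```text
time: 51.45
tool_pos: [0.4816, -0.402, 0.1123]
tool_rot: [3.141, -0.002, 0.833]
contact_force: [4.8, 4.9, 3.5]
finger_gap: 0.195
finger_force: 39.1
```

Run:
```python
from h import *
st();wshot()
for n in ['wheel_knob','wheel_axis']: print(n,[(np.round(r['at'],4).tolist(),round(r['confidence'],2)) for r in models.spot_point('wrist',n)[:2]])
c=np.array((.5168,-.3712));f=113.-252
P=[];h=here();d=np.array(h[:2])-c;print(np.degrees(np.arctan2(d[1],d[0])),np.hypot(*d))
for i in range(1,19):
    a=np.radians(f-7*i);P.append((c[0]+.048*np.cos(a),c[1]+.048*np.sin(a),.111,max(48-7*i,-20)))
a=np.radians(f);rows(P,start=(c[0]+.048*np.cos(a),c[1]+.048*np.sin(a),.111,48))
```

```text
{'time': 51.45, 'q': [-0.83, 0.442, -0.009, 1.119, 0.002, 1.478], 'tool_pos': [0.482, -0.402, 0.112], 'tool_rot': [3.141, -0.002, 0.833], 'contact_force': [4.78, 4.855, 3.5], 'finger_gap': 0.195, 'finger_force': 39.149}
wheel_knob [([0.4817, -0.4005, 0.1252], 0.96)]
wheel_axis [([0.5166, -0.369, 0.0988], 0.6)]
-139.20555449223008 0.04670029731183318
[[[1.1,-5.8,-0],7],[[1,-5.7,-0],7],[[1.1,-5.8,-0],7],[[1.1,-5.8,-0],7],[[1,-5.7,-0],7],[[1.1,-5.8,-0],7],[[1.1,-5.7,-0],7],[[1,-5.8,-0],7],[[1.1,-5.8,-0],7],[[1.1,-5.7,-0],5],[[1.3,-5.8,-0],0],[[1.9,-5.5,-0],0]]
[[[2.6,-5.2,-0],0],[[3.3,-4.9,-0],0],[[3.8,-4.5,-0],0],[[4.3,-3.9,-0],0],[[4.8,-3.4,-0],0],[[5.1,-2.8,-0],0]]
```

Call:
step_arm(
  motion=[
    [[1.1,-5.8,0],7],
    [[1,-5.7,0],7],
    [[1.1,-5.8,0],7],
    [[1.1,-5.8,0],7],
    [[1,-5.7,0],7],
    [[1.1,-5.8,0],7],
    [[1.1,-5.7,0],7],
    [[1,-5.8,0],7],
    [[1.1,-5.8,0],7],
    [[1.1,-5.7,0],5],
    [[1.3,-5.8,0],0],
    [[1.9,-5.5,0],0],
  ],
  force=60,
)

```text
time: 52.6
tool_pos: [0.4788, -0.3393, 0.1123]
tool_rot: [3.137, 0.005, -0.352]
contact_force: [-19.8, -11.8, 10.8]
finger_gap: 0.195
finger_force: 60.2
```

Call:
step_arm(
  motion=[
    [[2.6,-5.2,0],0],
    [[3.3,-4.9,0],0],
    [[3.8,-4.5,0],0],
    [[0,0,0],0],
    [[0,0,0],0],
  ],
)

```text
time: 53.02
tool_pos: [0.4959, -0.3284, 0.1122]
tool_rot: [3.141, 0.0, -0.349]
contact_force: [-4.1, -0.5, 5.1]
finger_gap: 0.195
finger_force: 60.1
```

Run:
```python
from h import *
st();c=np.array((.5168,-.3712))
h=here();d=np.array(h[:2])-c;print(np.degrees(np.arctan2(d[1],d[0])),np.hypot(*d))
for n in ['wrist','side','scene']: 
    wcam();vision.snapshot(n);print([(np.round(r['at'],4).tolist(),round(r['confidence'],2)) for r in models.spot_point(n,'wheel_knob')[:2]])
```

```text
{'time': 53.017, 'q': [-0.726, 0.391, -0.094, 1.087, -0.001, 2.765], 'tool_pos': [0.496, -0.328, 0.112], 'tool_rot': [3.141, 0.0, -0.349], 'contact_force': [-4.123, -0.499, 5.093], 'finger_gap': 0.195, 'finger_force': 60.106}
116.061483534102 0.04763200368910318
[([0.4954, -0.3247, 0.1232], 0.57), ([0.3802, -0.4034, 0.0763], 0.23)]
[([0.4944, -0.3259, 0.1234], 0.8)]
[([0.4926, -0.3268, 0.1257], 0.98)]
```

Call:
step_arm(
  motion=[
    [[4.3,-3.9,0],0],
    [[4.8,-3.4,0],0],
    [[5.1,-2.8,0],0],
    [[0,0,0],0],
    [[0,0,0],0],
  ],
)

```text
time: 53.73
tool_pos: [0.5125, -0.3243, 0.1123]
tool_rot: [3.14, 0.0, -0.349]
contact_force: [-4.9, -2.5, 6.3]
finger_gap: 0.196
finger_force: 60.1
```

Call:
step_arm(
  motion=[
    [[2.5,-1,0],0],
    [[2.5,-1,0],0],
    [[0,0,0],0],
    [[0,0,0],0],
    [[0,0,0],0],
  ],
)

```text
time: 54.15
tool_pos: [0.5174, -0.3239, 0.1122]
tool_rot: [3.14, 0.001, -0.35]
contact_force: [-7.5, -2.2, 6.0]
finger_gap: 0.191
finger_force: 60.5
```

Run:
```python
from h import *
st();c=np.array((.5168,-.3712))
h=here();d=np.array(h[:2])-c;print(np.degrees(np.arctan2(d[1],d[0])),np.hypot(*d))
for n in ['wrist','side','scene']: 
    wcam();vision.snapshot(n);print([(np.round(r['at'],4).tolist(),round(r['confidence'],2)) for r in models.spot_point(n,'wheel_knob')[:2]])
```

```text
{'time': 54.15, 'q': [-0.696, 0.416, -0.052, 1.103, -0.002, 2.795], 'tool_pos': [0.517, -0.324, 0.112], 'tool_rot': [3.14, 0.001, -0.35], 'contact_force': [-7.497, -2.213, 6.027], 'finger_gap': 0.191, 'finger_force': 60.451}
89.26608096536245 0.047258284226706346
[([0.5094, -0.3213, 0.1238], 0.58)]
[([0.5111, -0.3228, 0.1187], 0.6)]
[([0.5083, -0.3228, 0.1291], 0.55)]
```

The knob may have slid along the pads near the end, at about 98° by the images. To be sure the stop is reached, I'll regrip with the fingers tangential and push clockwise.

Call:
step_arm(
  motion=[
    [[0,0,0],0],
    [[0,0,0],0],
    [[0,0,0],0],
    [[0,0,0],0],
    [[0,0,0],0],
  ],
  hand=0.7,
)

```text
time: 54.87
tool_pos: [0.5185, -0.3233, 0.1118]
tool_rot: [-3.141, 0.0, -0.348]
contact_force: [0.1, 0.5, -0.7]
finger_gap: 0.695
finger_force: 0.0
```

Call:
step_arm(
  motion=[
    [[0,0,-15],0],
    [[0,0,-25],0],
    [[0,0,-25],0],
    [[0,0,-25],0],
    [[0,0,0],0],
    [[0,0,0],-6],
    [[0,0,0],-7],
    [[0,0,0],-7],
    [[0,0,0],-7],
    [[0,0,0],-7],
    [[0,0,0],-7],
    [[0,0,0],-7],
  ],
)

```text
time: 55.87
tool_pos: [0.5184, -0.3233, 0.2016]
tool_rot: [-3.141, 0.0, 0.495]
contact_force: [0.9, 0.1, 0.0]
finger_gap: 0.698
finger_force: 0.0
```

Call:
step_arm(
  motion=[
    [[0,0,0],-7],
    [[0,0,0],-7],
    [[0,0,0],-7],
    [[0,0,0],-7],
    [[0,0,0],-7],
    [[0,0,0],-7],
    [[0,0,0],-7],
    [[0,0,0],-7],
    [[0,0,0],-7],
    [[0,0,0],-4],
    [[0,0,0],0],
    [[0,0,0],0],
  ],
)

```text
time: 56.87
tool_pos: [0.5183, -0.3233, 0.2017]
tool_rot: [-3.141, -0.0, 1.656]
contact_force: [-0.7, 0.9, -0.6]
finger_gap: 0.697
finger_force: 0.0
```

Run:
```python
from h import *
st()
K=[]
for n in ['wrist','side','scene']: 
    wcam();vision.snapshot(n)
    r=[(np.round(r['at'],4).tolist(),round(r['confidence'],2)) for r in models.spot_point(n,'wheel_knob')[:2]];print(r)
h=here();rows([(.5105,-.3235,h[2],97)],start=h)
```

```text
{'time': 56.867, 'q': [-0.695, 0.372, 0.113, 1.311, 0.0, 0.791], 'tool_pos': [0.518, -0.323, 0.202], 'tool_rot': [-3.141, -0.0, 1.656], 'contact_force': [-0.742, 0.923, -0.622], 'finger_gap': 0.697, 'finger_force': 0.0}
[([0.5109, -0.3191, 0.1233], 0.64)]
[([0.5146, -0.3178, 0.124], 0.96), ([0.5024, -0.146, 0.074], 0.45)]
[([0.5111, -0.3225, 0.1278], 0.55)]
[[[0.6,-7.8,-0],-2]]
```

Call:
step_arm(
  motion=[
    [[0,-6,0],0],
    [[0,0,25],0],
    [[0,0,25],0],
    [[0,0,25],0],
    [[0,0,14],0],
    [[0,0,0],0],
    [[0,0,0],0],
  ],
)

```text
time: 57.75
tool_pos: [0.5119, -0.3238, 0.1129]
tool_rot: [-3.141, -0.001, 1.658]
contact_force: [-1.0, 0.4, -0.6]
finger_gap: 0.7
finger_force: 0.0
```

Call:
step_arm(
  motion=[
    [[0,0,0],0],
    [[0,0,0],0],
    [[0,0,0],0],
    [[0,0,0],0],
    [[0,0,0],0],
    [[0,0,0],0],
    [[0,0,0],0],
  ],
  hand=0.1,
  force=30,
)

```text
time: 58.33
tool_pos: [0.5128, -0.3243, 0.1142]
tool_rot: [3.14, 0.001, 1.658]
contact_force: [-1.5, 0.8, 7.7]
finger_gap: 0.197
finger_force: 29.2
```

Call:
step_arm(
  motion=[
    [[0,2,0],0],
    [[0,2,0],0],
    [[0,2,0],0],
    [[0,0,0],0],
    [[0,0,0],0],
    [[0,0,0],0],
  ],
)

```text
time: 58.83
tool_pos: [0.5131, -0.3241, 0.114]
tool_rot: [-3.132, 0.001, 1.656]
contact_force: [-29.8, -3.3, 17.3]
finger_gap: 0.2
finger_force: 31.7
```

The wheel is at its closed stop: the push made 30 N with no motion. I'll release it, check the column, and move above the button.

Call:
step_arm(
  motion=[
    [[0,-3,0],0],
    [[0,-3,0],0],
    [[0,0,0],0],
    [[0,0,0],0],
  ],
)

```text
time: 59.17
tool_pos: [0.5126, -0.3242, 0.1141]
tool_rot: [3.141, 0.001, 1.658]
contact_force: [-1.7, 0.5, 8.0]
finger_gap: 0.2
finger_force: 30.1
```

Call:
step_arm(
  motion=[
    [[0,0,0],0],
    [[0,0,0],0],
    [[0,0,0],0],
    [[0,0,0],0],
    [[0,0,0],0],
    [[0,0,-15],0],
    [[0,0,-25],0],
    [[0,0,-25],0],
    [[0,0,-25],0],
    [[0,0,-10],0],
    [[0,0,0],0],
  ],
  hand=0.7,
)

```text
time: 60.08
tool_pos: [0.5132, -0.3245, 0.2154]
tool_rot: [3.139, 0.003, 1.659]
contact_force: [0.1, 0.2, 0.2]
finger_gap: 0.696
finger_force: 0.0
```

Run:
```python
from h import *
st();im=vision.snapshot('side');cv2.imwrite('pics/k.png',cv2.resize(im[190:384,180:380,::-1],None,fx=3,fy=3))
for c in ['side','scene','wrist']:
    vision.snapshot(c)
    for n in ['start_top','wheel_knob']: print(c,n,[(np.round(r['at'],4).tolist(),round(r['confidence'],2)) for r in models.spot_point(c,n)[:2]])
h=here();rows(line(h,(.3795,-.404,.15,95),7),start=h)
```

```text
{'time': 60.083, 'q': [-0.702, 0.359, 0.127, 1.334, -0.0, 0.781], 'tool_pos': [0.513, -0.325, 0.215], 'tool_rot': [3.139, 0.003, 1.659], 'contact_force': [0.051, 0.209, 0.186], 'finger_gap': 0.696, 'finger_force': 0.0}
side start_top [([0.3811, -0.4019, 0.0803], 0.55)]
side wheel_knob [([0.5133, -0.3193, 0.1211], 0.77)]
scene start_top [([0.3784, -0.4056, 0.0822], 0.39)]
scene wheel_knob [([0.5093, -0.3225, 0.1265], 0.88)]
wrist start_top [([0.3763, -0.4064, 0.076], 0.68)]
wrist wheel_knob [([0.5121, -0.3223, 0.1213], 0.72)]
[[[-9.7,-19.9,8.9],np.float64(0.0)],[[-9.8,-19.9,8.9],np.float64(0.0)],[[-9.7,-19.9,9],np.float64(0.0)],[[-9.8,-19.9,8.9],np.float64(0.0)],[[-9.7,-19.9,8.9],np.float64(0.0)],[[-9.8,-19.9,8.9],np.float64(0.0)],[[-9.7,-19.9,8.9],np.float64(0.0)]]
```

View pics/k.png

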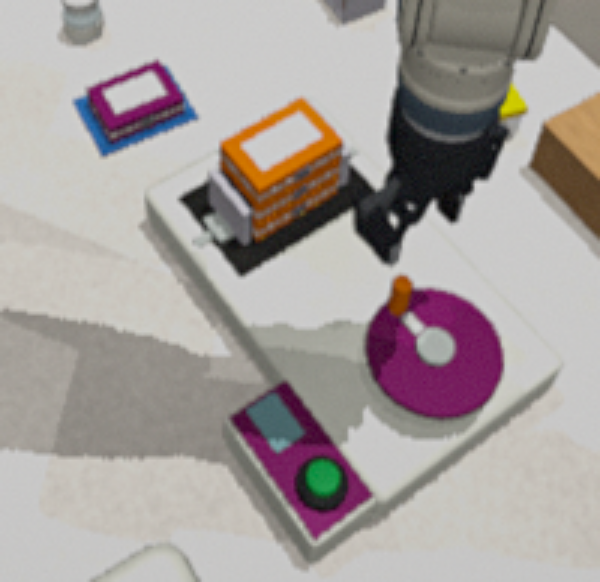

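The jaws are closed on the square column at (280,170). The button is at (322,477), still up. Next I'll press it.

Call:
step_arm(
  motion=[
    [[-9.7,-19.9,0],0],
    [[-9.8,-19.9,0],0],
    [[-9.7,-19.9,0],0],
    [[-9.8,-19.9,10],0],
    [[-9.7,-19.9,20],0],
    [[-9.8,-19.9,20],0],
    [[-9.7,-19.9,12],0],
    [[0,0,0],0],
    [[0,0,0],0],
    [[0,0,0],0],
  ],
  hand=0,
)

```text
time: 61.42
tool_pos: [0.38, -0.4042, 0.1514]
tool_rot: [3.141, 0.0, 1.658]
contact_force: [-0.4, 0.2, -0.3]
finger_gap: -0.003
finger_force: 0.0
```

Run:
```python
from h import *
st();h=here();rows([(.379,-.4045,.09,95)],start=h)
```

```text
{'time': 61.417, 'q': [-0.968, 0.301, -0.126, 1.144, 0.0, 0.516], 'tool_pos': [0.38, -0.404, 0.151], 'tool_rot': [3.141, 0.0, 1.658], 'contact_force': [-0.393, 0.173, -0.263], 'finger_gap': -0.003, 'finger_force': 0.0}
[[[-0.2,-1,61.4],-0]]
```

Call:
step_arm(
  motion=[
    [[0,-1,25],0],
    [[0,0,25],0],
    [[0,0,15],0],
    [[0,0,3],0],
    [[0,0,3],0],
    [[0,0,3],0],
    [[0,0,0],0],
    [[0,0,0],0],
  ],
)

```text
time: 62.08
tool_pos: [0.3791, -0.4045, 0.0779]
tool_rot: [3.141, 0.001, 1.659]
contact_force: [0.5, 1.0, 0.9]
finger_gap: 0.003
finger_force: 0.0
```

Call:
step_arm(
  motion=[
    [[0,0,3],0],
    [[0,0,0],0],
    [[0,0,0],0],
  ],
)

```text
time: 62.33
tool_pos: [0.379, -0.4046, 0.0746]
tool_rot: [3.141, 0.001, 1.658]
contact_force: [1.6, -1.4, 2.6]
finger_gap: -0.002
finger_force: 1.4
```

Contact made at about 2.6 N. I'll keep pressing until the force climbs at the bottom.

Call:
step_arm(
  motion=[
    [[0,0,2],0],
    [[0,0,2],0],
    [[0,0,0],0],
    [[0,0,0],0],
  ],
)

```text
time: 62.67
tool_pos: [0.3791, -0.4046, 0.071]
tool_rot: [3.14, 0.002, 1.659]
contact_force: [1.7, 0.4, 12.4]
finger_gap: 0.002
finger_force: 5.8
```

Call:
step_arm(
  motion=[
    [[0,0,2],0],
    [[0,0,0],0],
    [[0,0,0],0],
  ],
)

```text
time: 62.92
tool_pos: [0.3791, -0.4047, 0.0707]
tool_rot: [3.14, 0.003, 1.659]
contact_force: [-2.2, 5.4, 29.2]
finger_gap: 0.001
finger_force: 14.3
```

Fully down: the force climbed to 29 N with no further travel. Retract and verify.

Call:
step_arm(
  motion=[
    [[0,0,-10],0],
    [[0,0,-25],0],
    [[0,0,-35],0],
    [[0,0,-35],0],
    [[0,0,-30],0],
    [[0,0,0],0],
    [[0,0,0],0],
  ],
)

```text
time: 63.5
tool_pos: [0.3787, -0.4046, 0.2041]
tool_rot: [3.141, 0.002, 1.658]
contact_force: [-0.3, 0.1, -0.6]
finger_gap: -0.0
finger_force: 0.0
```

Run:
```python
from h import *
st();a=vision.snapshot('scene');b=vision.snapshot('side')
cv2.imwrite('pics/l.png',np.vstack([cv2.resize(a[90:280,130:380,::-1],(750,300)),cv2.resize(b[130:384,130:380,::-1],(590,300))[:, :590] if 0 else cv2.resize(b[130:384,100:400,::-1],(750,300))]))
pt=(.4475,.0672,.018);m=masks_near('done_case',pt);print(list(m),fit(*pt,(.092,.066,.03),m,yaw0=-.05))
for n in ['wheel_knob','jar','spray']: print(n,[(np.round(r['at'],3).tolist(),round(r['confidence'],2)) for r in models.spot_point('side',n)[:1]])
```

```text
{'time': 63.5, 'q': [-0.97, 0.273, -0.028, 1.268, -0.0, 0.514], 'tool_pos': [0.379, -0.405, 0.204], 'tool_rot': [3.141, 0.002, 1.658], 'contact_force': [-0.309, 0.118, -0.556], 'finger_gap': -0.0, 'finger_force': 0.0}
['scene', 'side'] (array([ 0.44811175,  0.06691465, -0.05345903]), np.float64(0.8976670374709315))
wheel_knob [([0.518, -0.321, 0.121], 0.59)]
jar [([0.512, -0.32, 0.118], 0.39)]
spray []
```

View pics/l.png

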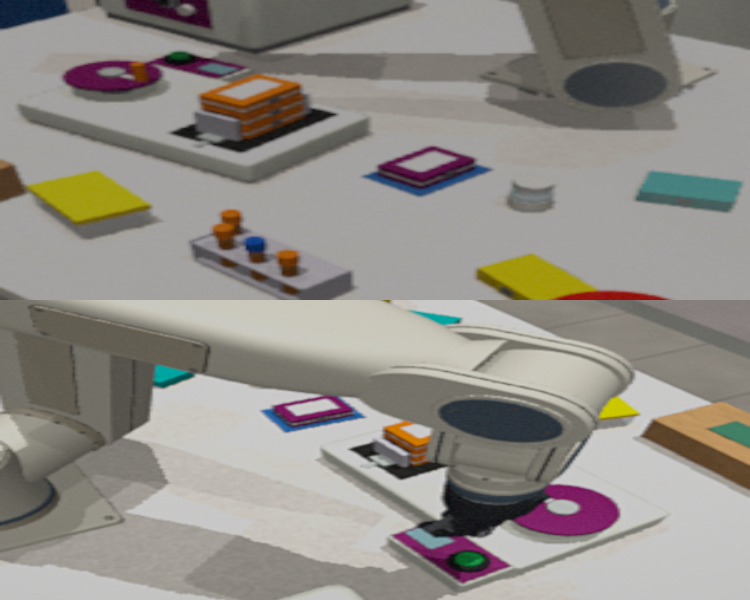

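The column is clamped square at (250,105), the purple case is on the mat at (427,165), and the jar, rack and look-alikes are untouched. Handing in.

```bash
python3 -c "
from bench import bot
print(bot.job_done())"
```

```text
the job is handed in; nothing more can be done
None
```

The job is handed in: the purple case is on the middle of the mat, the three orange cases are stacked squarely and clamped on the platform with the wheel at its clockwise stop, and the start button was then pressed fully down (63.5 s of 210 s used; no verdict was returned).

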